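Walk the granite lapping plate up to the bench stop and lock it with the keeper

TASK

Walk the heavy granite lapping plate forward across the bench, pushing its two ends in turn, until its far edge sits flush against the whole stop batten and its ends line up with the batten's ends to within about 25 mm; then swing the wooden keeper in behind it until the keeper bears on the plate's near edge, and let go. Never press on the plate or the keeper with more than 25 N (the granite's edges chip and the keeper's screw pulls out), keep the plate flat on its feet and leave the other things on the bench where they are.

Things in the scene. Friction and masses are not known exactly. Their poses are not given: they have to be found in the camera images.
- plate: Loose grey granite lapping plate, about 5.6 kg, 150 mm deep (its x), 300 mm wide (its y), 45 mm thick, on four 10 mm rubber feet at x +-50, y +-92 mm: granite from 10 to 55 mm above the bench. Origin: centre, at bench height. Its x points to the far edge, which goes against the batten. Pushed square-on at the middle it needs about 30 to 45 N: too much.
- push_left (a point): Point on the plate's near edge, 15 mm in from its left (+y) end, half-way up (32.5 mm above the bench). Pushed forward here it gives way at 12 to 18 N: this end swings ahead while the plate pivots about midway between the other end's feet, whose outer corner slips back a third as far. A finger that sags or bears down on the edge makes it stick (over 20 N); easing slightly upwards while pushing frees it.
- push_right (a point): The same at the right (-y) end of the plate's near edge, 15 mm in from the end. The plate stops as soon as the push stops.
- plate_left (a point): Left (+y) corner of the plate's far edge, at mid-thickness (32.5 mm above the bench).
- plate_right (a point): Right (-y) corner of the plate's far edge, at mid-thickness.
- stop: Bench stop, screwed down: a pale wooden batten 300 mm long (its y), 45 deep, 40 high. Origin: middle of its near face, at bench height; its x points square away from that face, away from the robot. The plate is home with both far corners at x = 0 here (within 3 mm) and its centre at y = 0 (within 30 mm). The batten is rigid: the push rises steeply once the plate's corner meets it.
- keeper_pivot (a point): Pivot screw of the keeper, 22 mm above the bench (half-way up the bar), at x -164 mm, y +230 mm in the stop's frame: left of the plate. The keeper is a pale wooden bar 24 mm wide, 10 to 34 mm above the bench, round-ended, 198 mm from pivot to the centre of its free round end. Its pivot is stiff (0.15 N m): it stays where it is left, and is pushed round with a fingertip from its outer side.
- keeper_tip (a point): Point on the keeper's plate-side face (12 mm off the bar's centre line), 198 mm along the bar from the pivot, half-way up.
- keeper (a joint): Keeper angle. 0: parallel to the batten, pointing from the pivot in the stop's -y, 2 mm clear of the near edge of a plate that is home (it bears on it at about -0.01 rad). Growing values swing its end back towards the robot: at 1.57 it points in the stop's -x. Starts open at 1.6 to 2.0. If the plate is not home the bar catches on it before it is closed.
- bench_plane: Bystander: an iron bench plane, 245 x 60 mm, standing on the bench right of the work. Origin under its middle. Leave alone.
- mallet: Bystander: a wooden joiner's mallet lying left of the batten, head 75 x 130 x 75 mm, handle 240 mm. Origin under its head. Leave alone.
- lapping_fluid: Bystander: an amber bottle, 64 mm across, 160 mm high, right of the batten. Origin under its middle. Leave alone.

How it is judged:
By the outcome, as a careful person would: the job done as asked, in the order asked, and still so for the second after the job is handed in, with the robot touching nothing.
It also fails if it takes over 72 s, if anything falls off the work surface, if the arm or the gripper's body presses on something with over 40 N, if the wrist force passes 120 N, or if a joint passes its speed limit or range.

ROBOT

A 7-joint arm with a two-finger parallel gripper is mounted at the origin on the work surface. World frame = base frame: x ahead of the robot, y to its left, z up, the work surface at z = 0. Lengths are in mm, angles in rad, forces in N, time in s.
With the tool pointing down it reaches from about 400 to 925 mm from the base axis. Payload 4.1 kg.
Tool frame: the origin (TCP) lies at the very end of the fingers, on their centre line; the grasp point (between the pads) lies 19 mm behind it (arm.grasp_offset is the distance from the TCP to the grasp point, in mm); z points along the fingers, x is the direction in which the jaws open and shut, and the axes are right-handed (so a half turn about z gives the same grasp; the last joint's range is limited). The gripper opens to 85 mm and grips with 20 to 120 N. Pads are 22 mm wide; open, the fingers measure 114 mm over their backs; the gripper's body (76 mm by 85 mm) begins 54 mm behind the grasp point. The pads swing forward as they close: fully open they stand 13 mm farther back than shut.
Start: joints at [-1.208, 0.398, 0.045, 1.537, -0.019, 1.207, -0.051], TCP at [289.6, 581.958, 231.347] pointing down, gripper open.
Joint ranges: [-2.82, 2.82], [-0.49, 2.23], [-1.37, 1.46], [0, 2.46], [-1.36, 4.5], [0.23, 2], [-2.94, 2.94]. Speed limits (rad/s): [2.57, 2.57, 3.14, 3.14, 3.14, 3.14, 3.14].

INTERFACE

Orientations are given as a unit quaternion [w, x, y, z].
In Python, from plant import arm, cams gives the robot as it stands. The module is installed in compiled form; this text tells all that it offers.
- The arm moves only by the tool play_rows, never from a script. Its argument "deltas" is a list that holds one entry, the list of rows, each a list of 5 numbers: the opening, from -1 (shut) to 1 (fully open), so that 0 is half open, then the shift along the tool's x, y, z in m, then the turn about the tool's z in degrees. A call has 1 to 12 rows; each row shifts and turns the commanded pose from where the row before left it, along the tool's axes as they then stand; what a row does not reach is not made up. A row lasts 1/12 s, in which the tool goes at most 41.7 mm and 7.16 degrees, less where a joint would pass 70% of its speed; a pose out of reach is approached as far as the arm can. A call with a gripper value outside its range is refused whole. The fingers move at their own pace and stop on an object; "force" is the grip in N (left out, the last holds). Time passes only in rows, so rows that do not move let the fingers close. It gives the time, the measured TCP pose, the force and the opening at its end, in the units of the state.
- arm.get_obs(): the state, without advancing time (a new reading comes with each control period).
- cams.read_camera(name): name is "scene" or "top" or "wrist"; returns a dict with "pixels" (420x560x3 uint8, blue, green, red), "K" (3x3 intrinsics, pixels), "eye" and "orientation" of the camera in the world. Camera axes: x right, y up, looking along -z (the intrinsics and any distortion apply to the point x, -y, -z); pixel columns grow to the right and rows downward; lengths in mm; the calibration is good to about 2 mm. A picture is of the moment at which its call begins. There is no depth.
- arm.hand_in(): hands the job in, once; it reports no verdict.
The state is a dict: "time": time; "joint_positions": joint angles; "dq": joint speeds; "tau": joint torques, N m; "ee_pos": TCP position; "ee_rot": TCP orientation; "contact_force": force on the tool from outside, world axes, zero at the start; "moment": the same for the moment, N m; "finger_gap": finger opening in mm.
Only numpy, scipy, OpenCV 4.12 (cv2) and the standard library are available. Lean on these libraries where they do the work, as an engineer would, in place of code of your own. Each camera call takes 0.05 s, during which the arm holds its last target.

## Working session

There is one attempt and no reset: what is moved stays moved. The work goes in short steps, Python scripts to look and compute and a tool call to move; the robot and the scene stay as the last step left them, time stands still between calls to the robot, and variables do not carry over. Pictures are saved under pics/ and viewed, and the job is handed in when it is done.

Besides the shell and the picture viewer there is one more tool, called after "Call:" as name(argument=value, ...) on one line, values as JSON. play_rows: Moves the arm, as the interface text tells. Its arguments: {"type":"object","properties":{"deltas":{"type":"array"},"force":{"type":"number"}},"required":["deltas"]}

```bash
mkdir -p pics
python3 - <<'E'
from plant import arm,cams
import cv2
o=arm.get_obs()
for k in o: print(k,o[k])
for n in ["scene","top","wrist"]:
    c=cams.read_camera(n); cv2.imwrite(f"pics/{n}0.png",c["pixels"]); print(n,c["K"],c["eye"],c["orientation"],[k for k in c])
E
```

```text
time 0.0
joint_positions [-1.20800911  0.39918908  0.04502176  1.5378698  -0.01872309  1.20691153
 -0.05072294]
dq [ 1.02641374e-03 -1.68218693e-03  8.01337098e-04  3.55449850e-05
  2.02622260e-03  4.71786177e-04  5.56684565e-04]
tau [-4.63961369e-04 -4.75110948e+01  1.36449862e+00 -2.54218912e+01
  1.16008474e-02  9.31503164e-03  6.33478209e-06]
ee_pos [289.29164871 581.36576442 230.26964139]
ee_rot [ 5.60525533e-04  8.50136715e-01  5.26561117e-01 -8.01572318e-04]
contact_force [-0.45054428 -0.03444661  1.03016352]
moment [ 0.02618702  0.01132812 -0.01179237]
finger_gap 85.34427283849693
scene [[476.8591061    0.         275.34485705]
 [  0.         476.8591061  206.42696152]
 [  0.           0.           1.        ]] [1279.35479716 -423.15701473 1115.46439294] [0.83372069 0.27225132 0.15177364 0.45580016] ['pixels', 'K', 'eye', 'orientation']
top [[544.33410546   0.         285.98850621]
 [  0.         544.33410546 203.04217334]
 [  0.           0.           1.        ]] [ 485.1082956   -15.09283307 1661.27480127] [-0.7059696  -0.03072371  0.02584038  0.70710342] ['pixels', 'K', 'eye', 'orientation']
wrist [[362.43405977   0.         281.33315915]
 [  0.         362.43405977 210.00043339]
 [  0.           0.           1.        ]] [215.8360267  617.48872973 372.57746212] [ 0.83897745 -0.13586164 -0.08339334  0.52029222] ['pixels', 'K', 'eye', 'orientation']
```

View pics/scene0.png

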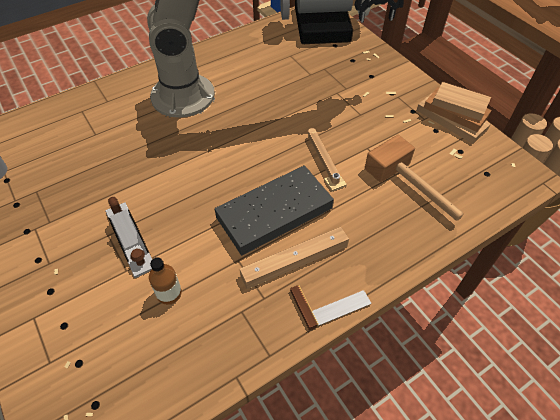

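View pics/top0.png

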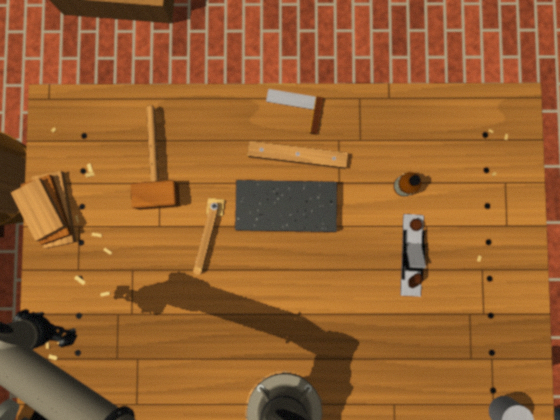

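The top view shows the plate at about cols 236–338, rows 180–232. The batten is at 248–349, rows 141–167, and tilted. The keeper's pivot is near (215,207) and its tip near (199,270). Next I'll measure these.

```bash
cat > h.py <<'E'
import numpy as np, cv2
from scipy.spatial.transform import Rotation as R
from plant import arm,cams
def rot(q): return R.from_quat([q[1],q[2],q[3],q[0]]).as_matrix()
def cast(c,uv,z):
    K=c["K"]; p=np.atleast_2d(np.asarray(uv,float))
    d=np.c_[(p[:,0]-K[0,2])/K[0,0],-(p[:,1]-K[1,2])/K[1,1],-np.ones(len(p))]@rot(c["orientation"]).T
    e=np.array(c["eye"]); return (e+d*((z-e[2])/d[:,2])[:,None])
def proj(c,P):
    v=(np.atleast_2d(P)-c["eye"])@rot(c["orientation"]); K=c["K"]
    return np.c_[K[0,2]+K[0,0]*v[:,0]/-v[:,2],K[1,2]+K[1,1]*v[:,1]/v[:,2]]
def show(c,name,x0,y0,x1,y1,s):
    cv2.imwrite("pics/"+name,cv2.resize(c["pixels"][y0:y1,x0:x1],None,fx=s,fy=s,interpolation=cv2.INTER_CUBIC))
E
python3 - <<'E'
from h import *
c=cams.read_camera("top"); show(c,"topc1.png",130,120,370,290,3.3)
hsv=cv2.cvtColor(c["pixels"],cv2.COLOR_BGR2HSV)
for p in [(155,260),(160,320),(205,280),(240,208),(205,215),(175,240)]: print(p,hsv[p],c["pixels"][p])
c=cams.read_camera("scene"); show(c,"scenec1.png",200,110,380,300,3.1)
E
```

```text
(155, 260) [ 15 165 189] [ 67 130 189]
(160, 320) [ 17 161 209] [ 77 151 209]
(205, 280) [20 21 72] [66 70 72]
(240, 208) [ 16 164 171] [ 61 120 171]
(205, 215) [25 18 85] [79 84 85]
(175, 240) [ 15 188 187] [ 49 120 187]
```

View pics/topc1.png

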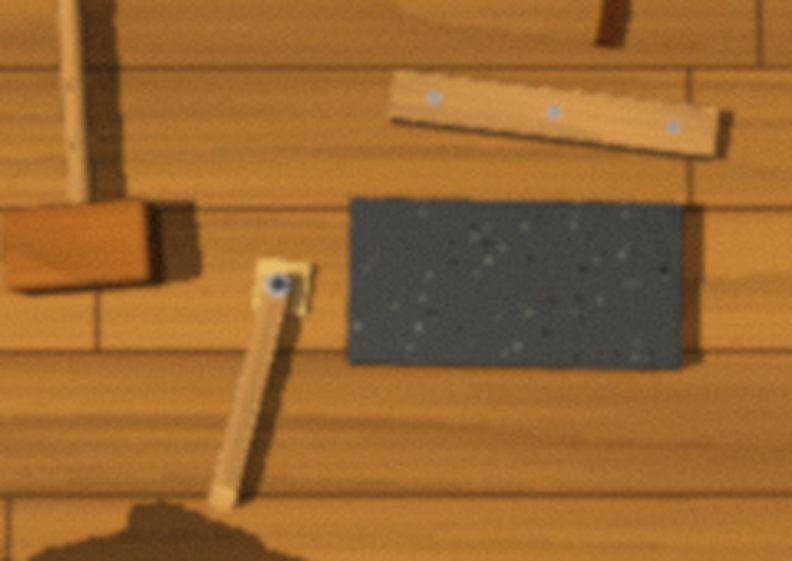

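View pics/scenec1.png

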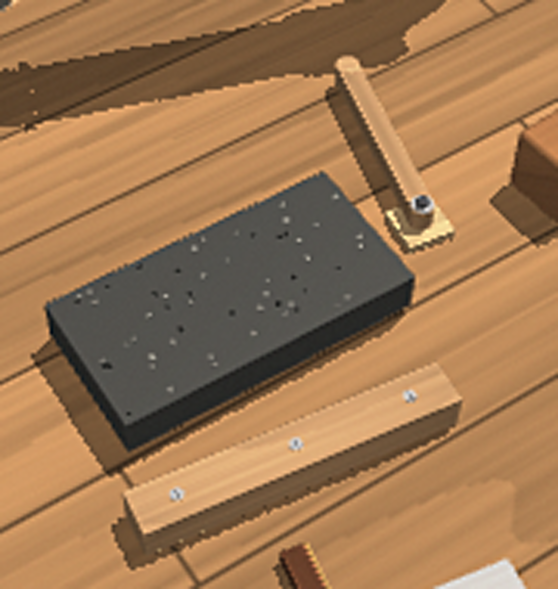

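```bash
cat >> h.py <<'E'
def plate(c):
    hsv=cv2.cvtColor(c["pixels"],cv2.COLOR_BGR2HSV)
    m=((hsv[...,1]<110)&(hsv[...,2]<125)).astype(np.uint8)
    roi=np.zeros_like(m); roi[125:260,224:380]=1; m=cv2.morphologyEx(m*roi,cv2.MORPH_CLOSE,np.ones((5,5),np.uint8))
    m=cv2.morphologyEx(m,cv2.MORPH_OPEN,np.ones((5,5),np.uint8))
    ct=max(cv2.findContours(m,0,cv2.CHAIN_APPROX_NONE)[0],key=cv2.contourArea)
    W=cast(c,ct[:,0,:],55)[:,:2].astype(np.float32)
    (cx,cy),(w,h),a=cv2.minAreaRect(W); return (cx,cy),(w,h),a,cv2.boxPoints(((cx,cy),(w,h),a))
E
python3 - <<'E'
from h import *
c=cams.read_camera("top")
f=lambda l:[(u/3.3+130-.35,v/3.3+120-.35) for u,v in l]
P=cast(c,f([(393,70),(720,108),(715,158),(389,121)]),40)[:,:2]; print("bat",P)
S=cast(c,f([(433,98),(553,113),(673,128)]),40)[:,:2];print("screws",S)
d=S[2]-S[0];print("ang screws",np.degrees(np.arctan2(d[0],-d[1])))
d=P[2]-P[3];print("ang near",np.degrees(np.arctan2(d[0],-d[1])),np.linalg.norm(d)); d=P[1]-P[0];print(np.degrees(np.arctan2(d[0],-d[1])))
print("pivot",cast(c,f([(277,285)]),36),"tip",cast(c,f([(224,497)]),34))
print(plate(c))
s=cams.read_camera("scene")
g=lambda l:[(u/3.1+200-.35,v/3.1+110-.35) for u,v in l]
P=cast(s,g([(126,493),(145,535),(461,404),(435,364)]),40)[:,:2];print("scene bat R-near,R-far,L-far,L-near",P)
print("scene plate",cast(s,g([(48,305),(127,428),(413,278),(322,172)]),55)[:,:2])
print("pivot",cast(s,g([(422,204)]),36),"tip",cast(s,g([(347,62)]),34))
E
```

```text
bat [[ 803.54470146  108.16175977]
 [ 767.66952591 -190.21420506]
 [ 721.71644795 -185.19204777]
 [ 756.45043234  111.61715242]]
screws [[ 777.56293956   71.51616565]
 [ 763.44764349  -37.98872378]
 [ 749.36461897 -147.24325408]]
ang screws -7.344985118623525
ang near -6.674658122940234 298.83465492885887
-6.8560353261197795
pivot [[606.91932626 213.04608673  36.        ]] tip [[415.62650563 259.33784709  34.        ]]
((606.7520141601562, -3.3084716796875), (297.8953857421875, 148.4451141357422), 88.95825958251953, array([[ 529.83374, -150.88213],
       [ 678.2543 , -153.58098],
       [ 683.6703 ,  144.26518],
       [ 535.24976,  146.96404]], dtype=float32))
scene bat R-near,R-far,L-far,L-near [[ 728.13431412 -183.47075348]
 [ 769.76784607 -189.84139475]
 [ 808.68742387  101.75491477]
 [ 763.63786896  108.02183515]]
scene plate [[ 534.39432189 -150.20143142]
 [ 682.87731329 -155.17626243]
 [ 685.75070998  140.36667499]
 [ 537.28072779  143.37126364]]
pivot [[608.74331255 210.50539581  36.        ]] tip [[412.89546323 261.43673112  34.        ]]
```

Call:
play_rows(deltas=[[[-1,0,0,0,-6.5],[-1,0,0,0,-6.5],[-1,0,0,0,-6.4],[-1,-0.0306,0.0182,0,0],[-1,-0.0306,0.0182,0,0],[-1,-0.0306,0.0182,0,0],[-1,-0.0306,0.0182,0,0],[-1,-0.0306,0.0182,0,0],[-1,-0.0306,0.0182,0,0],[-1,-0.0306,0.0182,0,0],[-1,-0.0306,0.0182,0,0],[-1,-0.0306,0.0182,0,0]]], force=40)

```text
time: 1.35
ee_pos: [418.8, 286.8, 231.6]
ee_rot: [-0.0, 0.749, 0.662, 0.0]
contact_force: [0.7, 0.4, 1.1]
finger_gap: -0.1
```

Call:
play_rows(deltas=[[[-1,-0.0306,0.0182,0,0],[-1,-0.0306,0.0182,0,0],[-1,-0.0306,0.0182,0,0],[-1,-0.0306,0.0182,0,0],[-1,-0.0306,0.0182,0,0],[-1,0,0,0,0],[-1,0,0,0,0]]])

```text
time: 1.93
ee_pos: [490.6, 123.0, 231.6]
ee_rot: [0.0, 0.751, 0.66, 0.0]
contact_force: [-0.5, -0.3, -0.2]
finger_gap: 0.1
```

```bash
cat >> h.py <<'E'
def st():
    o=arm.get_obs(); p=o["ee_pos"]; M=rot(o["ee_rot"]); a=np.radians(-7); X=np.array([np.cos(a),np.sin(a)]);Y=np.array([-X[1],X[0]])
    d=np.array(p[:2])-[742,-36]
    print("t %.2f tcp"%o["time"],np.round(p,1),"stopframe",np.round([X@d,Y@d],1),"yaw toolx %.2f toolz"%np.degrees(np.arctan2(M[1,0],M[0,0])),np.round(M[:,2],3),"F",np.round(o["contact_force"],1),"q",np.round(o["joint_positions"],2))
def sf(p):
    a=np.radians(-7); X=np.array([np.cos(a),np.sin(a)]);Y=np.array([-X[1],X[0]]); d=np.asarray(p)-[742,-36]; return np.c_[d@X,d@Y]
E
python3 - <<'E'
from h import *
st(); c=cams.read_camera("top"); show(c,"topc2.png",130,120,370,320,3); p=plate(c); print(p[:3]); print(sf(p[3]))
E
```

```text
t 1.93 tcp [490.6 123.  231.6] stopframe [-268.9  127.2] yaw toolx 82.62 toolz [ 0.001 -0.    -1.   ] F [-0.5 -0.3 -0.2] q [-0.58  0.14  0.28  1.88 -0.04  1.12  1.16]
((574.0770263671875, 13.627120971679688), (329.933837890625, 213.7141571044922), 88.76663208007812)
[[-262.46031087 -146.07620627]
 [ -49.8276172  -124.60286867]
 [ -82.97837121  203.66129334]
 [-295.6110346   182.18795947]]
```

View pics/topc2.png

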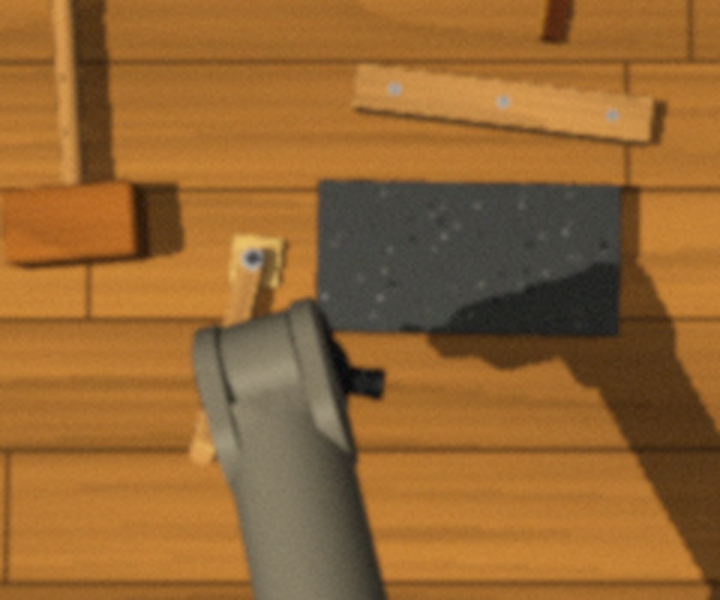

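Call:
play_rows(deltas=[[[-1,0.006,0,0.04,0],[-1,0.006,0,0.041,0],[-1,0,0,0.041,0],[-1,0,0,0.041,0],[-1,0,0,0.036,0],[-1,0,0.008,0,0],[-1,0,0.008,0,0],[-1,0,0.002,0,0],[-1,0,0,0,0]]])

```text
time: 2.73
ee_pos: [512.8, 136.2, 35.1]
ee_rot: [0.001, 0.749, 0.662, 0.003]
contact_force: [-0.6, 0.3, 0.0]
finger_gap: -0.1
```

Run:
```python
from h import *
st(); c=cams.read_camera("scene"); show(c,"sc3.png",200,90,380,280,3)
c=cams.read_camera("wrist"); cv2.imwrite("pics/w3.png",c["pixels"])
```

```text
t 2.73 tcp [512.8 136.2  35.1] stopframe [-248.4  143. ] yaw toolx 82.94 toolz [ 0.006  0.002 -1.   ] F [-0.6  0.3  0. ] q [-0.53  0.43  0.23  2.01 -0.15  0.71  1.24]
```

View pics/sc3.png

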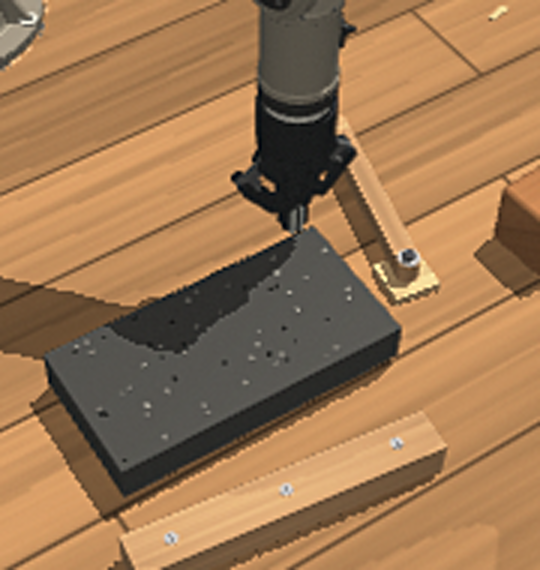

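View pics/w3.png

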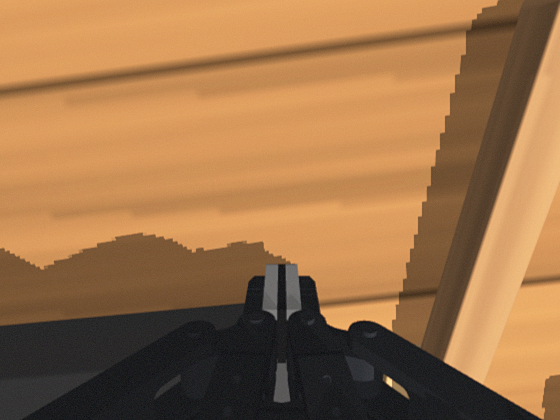

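Call:
play_rows(deltas=[[[-1,0,0.003,0,0],[-1,0,0.003,0,0],[-1,0,0.003,0,0],[-1,0,0.002,0,0],[-1,0,0.002,0,0]]])

```text
time: 3.25
ee_pos: [522.4, 133.6, 32.5]
ee_rot: [0.0, 0.749, 0.662, 0.0]
contact_force: [0.8, 0.7, 0.4]
finger_gap: -0.1
```

Call:
play_rows(deltas=[[[-1,0,0.002,-0.0002,0],[-1,0,0.002,-0.0002,0]]])

```text
time: 3.42
ee_pos: [524.0, 133.3, 32.3]
ee_rot: [-0.002, 0.749, 0.662, -0.002]
contact_force: [-7.2, 1.1, 6.5]
finger_gap: 0.0
```

Call:
play_rows(deltas=[[[-1,0,0.002,-0.0002,0],[-1,0,0.002,-0.0002,0]]])

```text
time: 3.58
ee_pos: [524.0, 133.3, 32.3]
ee_rot: [-0.004, 0.749, 0.663, -0.005]
contact_force: [-15.3, 1.8, 13.6]
finger_gap: 0.1
```

Call:
play_rows(deltas=[[[-1,0,0,-0.0015,0],[-1,0,0,-0.0015,0]]])

```text
time: 3.75
ee_pos: [523.9, 132.7, 33.7]
ee_rot: [-0.004, 0.749, 0.663, -0.005]
contact_force: [-7.0, 0.9, -4.4]
finger_gap: 0.0
```

Call:
play_rows(deltas=[[[-1,0,0.002,-0.0007,0],[-1,0,0.002,-0.0007,0]]])

```text
time: 3.92
ee_pos: [524.0, 132.6, 33.9]
ee_rot: [-0.006, 0.749, 0.663, -0.008]
contact_force: [-14.8, 3.4, -2.5]
finger_gap: 0.2
```

Call:
play_rows(deltas=[[[-1,0,0.001,-0.0007,0],[-1,0,0.001,-0.0007,0]]])

```text
time: 4.08
ee_pos: [523.9, 132.5, 34.1]
ee_rot: [-0.007, 0.748, 0.663, -0.01]
contact_force: [-15.0, 3.1, -9.8]
finger_gap: -0.1
```

Call:
play_rows(deltas=[[[-1,0,0.001,-0.0002,0],[-1,0,0.001,-0.0002,0]]])

```text
time: 4.25
ee_pos: [524.0, 132.5, 34.0]
ee_rot: [-0.009, 0.748, 0.663, -0.012]
contact_force: [-19.4, 4.2, -4.4]
finger_gap: -0.1
```

Call:
play_rows(deltas=[[[-1,0,0.0008,-0.0004,0],[-1,0,0.0008,-0.0004,0]]])

```text
time: 4.42
ee_pos: [525.7, 132.5, 34.4]
ee_rot: [-0.008, 0.748, 0.663, -0.011]
contact_force: [-15.6, 3.2, -7.8]
finger_gap: -0.0
```

Call:
play_rows(deltas=[[[-1,0,0.0015,-0.0003,0],[-1,0,0.0015,-0.0003,0],[-1,0,0.0015,-0.0003,0]]])

```text
time: 4.67
ee_pos: [530.4, 132.5, 35.3]
ee_rot: [-0.008, 0.748, 0.663, -0.011]
contact_force: [-15.2, 3.9, -7.6]
finger_gap: -0.0
```

Call:
play_rows(deltas=[[[-1,0,0.0015,-0.0003,0],[-1,0,0.0015,-0.0003,0],[-1,0,0.0015,-0.0003,0]]])

```text
time: 4.92
ee_pos: [534.8, 132.3, 36.1]
ee_rot: [-0.009, 0.748, 0.663, -0.011]
contact_force: [-15.9, 4.4, -8.7]
finger_gap: -0.1
```

Call:
play_rows(deltas=[[[-1,0.0002,0.002,-0.0002,0],[-1,0.0002,0.0025,-0.0002,0],[-1,0.0002,0.003,-0.0003,0],[-1,0.0002,0.003,-0.0003,0]]])

```text
time: 5.25
ee_pos: [545.3, 132.8, 37.0]
ee_rot: [-0.009, 0.748, 0.664, -0.01]
contact_force: [-14.8, 7.1, -10.2]
finger_gap: -0.3
```

Call:
play_rows(deltas=[[[-1,0.0002,0.003,-0.0003,0],[-1,0.0002,0.003,-0.0003,0],[-1,0.0002,0.003,-0.0003,0],[-1,0.0002,0.003,-0.0003,0],[-1,0.0002,0.003,-0.0003,0]]])

```text
time: 5.67
ee_pos: [560.4, 133.1, 38.3]
ee_rot: [-0.01, 0.748, 0.664, -0.01]
contact_force: [-16.0, 7.9, -9.4]
finger_gap: -0.3
```

Run:
```python
from h import *
st(); c=cams.read_camera("top"); show(c,"t4.png",200,120,370,260,4.5)
```

```text
t 5.67 tcp [560.4 133.1  38.3] stopframe [-200.8  145.7] yaw toolx 83.17 toolz [-0.028  0.001 -1.   ] F [-16.    7.9  -9.4] q [-0.48  0.51  0.22  1.87 -0.16  0.8   1.29]
```

View pics/t4.png

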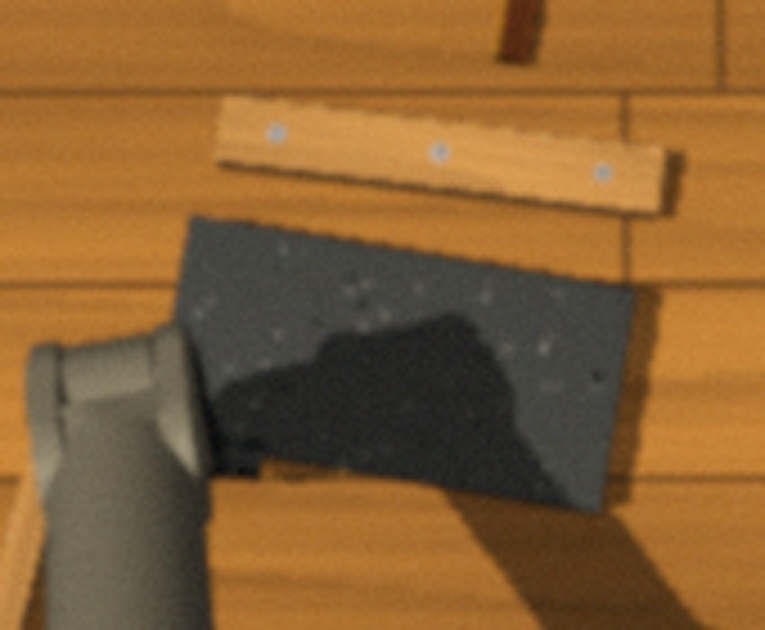

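```bash
cat >> h.py <<'E'
def faredge(c):
    # far edge + right end of plate top, by dark-mask columns/rows; clicks avoided
    hsv=cv2.cvtColor(c["pixels"],cv2.COLOR_BGR2HSV)
    m=((hsv[...,1]<110)&(hsv[...,2]<125)).astype(np.uint8); roi=np.zeros_like(m); roi[140:260,224:380]=1
    m=cv2.morphologyEx(m*roi,cv2.MORPH_CLOSE,np.ones((5,5),np.uint8)); m=cv2.morphologyEx(m,cv2.MORPH_OPEN,np.ones((5,5),np.uint8))
    pts=[(u,np.argmax(m[:,u])-.5) for u in range(255,328) if m[:,u].any()]
    W=cast(c,pts,55)[:,:2]; S=sf(W); k=np.polyfit(S[:,1],S[:,0],1); 
    for _ in range(3):
        r=S[:,0]-np.polyval(k,S[:,1]); S=S[abs(r)<3]; k=np.polyfit(S[:,1],S[:,0],1)
    print("far edge: heading rel stop %.2f deg; x' at y'=0 %.1f"%(np.degrees(-np.arctan(k[0])),k[1]), "n",len(S))
    ct=cast(c,[(u,v) for v in range(m.shape[0]) for u in [np.max(np.nonzero(m[v])[0])+.5 if m[v].any() else -1] if u>0],55)[:,:2]
    th=np.arctan(-k[0]); ex=np.array([np.cos(th),np.sin(th)]); ey=np.array([-ex[1],ex[0]])
    T=sf(ct); d=T@ey; inn=d[(T@ex<np.array([k[1],0])@ex-20)]; yr=np.percentile(inn,10) if len(inn) else np.nan
    lc=None
    x0=(np.array([k[1],0])@ex)
    R_=ex*x0+ey*yr; L=ex*x0+ey*(yr+300); C=ex*(x0-75)+ey*(yr+150)
    print("corner L",L.round(1),"R",R_.round(1),"centre",C.round(1))
    return L,R_,C,th
E
python3 - <<'E'
from h import *
c=cams.read_camera("top"); faredge(c)
f=lambda l:[(u/4.5+200-.4,v/4.5+120-.4) for u,v in l]
print(sf(cast(c,f([(192,216),(634,288),(600,512)]),55)[:,:2]))
print("batten top",sf(cast(c,f([(216,163),(660,214)]),40)[:,:2]))
E
```

```text
far edge: heading rel stop -3.09 deg; x' at y'=0 -48.5 n 73
corner L [-39.9 159.2] R [ -56.1 -140.4] centre [-122.9   13.4]
[[ -41.53685819  158.09132952]
 [ -54.16618764 -137.47769685]
 [-203.40851489 -132.00993048]]
batten top [[  -2.12999795  148.25464438]
 [  -0.84558478 -150.27676925]]
```

Call:
play_rows(deltas=[[[-1,0.0002,0.003,-0.0003,0],[-1,0.0002,0.003,-0.0003,0],[-1,0.0002,0.003,-0.0003,0],[-1,0.0002,0.003,-0.0003,0],[-1,0.0002,0.003,-0.0003,0]]])

```text
time: 6.18
ee_pos: [575.7, 132.8, 39.7]
ee_rot: [-0.01, 0.748, 0.664, -0.01]
contact_force: [-14.6, 8.1, -10.3]
finger_gap: 0.2
```

Call:
play_rows(deltas=[[[-1,0.0002,0.003,-0.0003,0],[-1,0.0002,0.003,-0.0003,0],[-1,0.0002,0.003,-0.0003,0],[-1,0.0002,0.002,-0.0003,0]]])

```text
time: 6.52
ee_pos: [587.2, 132.3, 40.8]
ee_rot: [-0.01, 0.748, 0.664, -0.009]
contact_force: [-13.8, 7.7, -10.2]
finger_gap: 0.2
```

Run:
```python
from h import *
st(); c=cams.read_camera("top"); L,R_,C,th=faredge(c)
```

```text
t 6.52 tcp [587.2 132.3  40.8] stopframe [-174.1  148.2] yaw toolx 83.16 toolz [-0.027  0.002 -1.   ] F [-13.8   7.7 -10.2] q [-0.46  0.54  0.22  1.81 -0.17  0.83  1.3 ]
far edge: heading rel stop -9.27 deg; x' at y'=0 -36.6 n 73
corner L [-12.7 146.6] R [ -61.  -149.5] centre [-110.9   10.6]
```

Call:
play_rows(deltas=[[[-1,0,-0.025,0,0],[-1,0,-0.03,0.003,0],[-1,-0.02,-0.02,0.003,0],[-1,-0.04,0,0.002,0],[-1,-0.04,0,0.002,0],[-1,-0.04,0,0,0],[-1,-0.04,0,0,0],[-1,-0.04,0,0,0],[-1,-0.037,0,0,0],[-1,0,0,0,0],[-1,0,0,0,0]]])

```text
time: 7.48
ee_pos: [493.7, -121.5, 37.2]
ee_rot: [0.001, 0.751, 0.66, -0.0]
contact_force: [0.2, 1.0, 0.1]
finger_gap: 0.3
```

Run:
```python
from h import *
st()
```

```text
t 7.48 tcp [ 493.7 -121.5   37.2] stopframe [-236.1 -115.1] yaw toolx 82.59 toolz [ 0.001 -0.001 -1.   ] F [0.2 1.  0.1] q [-0.08  0.41  0.28  2.06 -0.17  0.7   1.76]
```

Call:
play_rows(deltas=[[[-1,0,0.006,0.003,0],[-1,0,0.005,0.002,0],[-1,0,0.002,0,0],[-1,0,0.002,0,0],[-1,0,0.002,-0.0003,0]]])

```text
time: 7.9
ee_pos: [511.4, -119.2, 32.2]
ee_rot: [-0.0, 0.749, 0.663, -0.0]
contact_force: [0.0, -0.3, 0.3]
finger_gap: -0.2
```

Call:
play_rows(deltas=[[[-1,0,0.002,-0.0006,0],[-1,0,0.002,-0.0006,0]]])

```text
time: 8.07
ee_pos: [513.3, -119.9, 33.0]
ee_rot: [-0.002, 0.749, 0.663, -0.001]
contact_force: [-5.0, 2.0, -1.9]
finger_gap: -0.1
```

Call:
play_rows(deltas=[[[-1,0,0.0015,-0.0008,0],[-1,0,0.0015,-0.0008,0]]])

```text
time: 8.23
ee_pos: [513.4, -119.9, 33.5]
ee_rot: [-0.004, 0.749, 0.662, -0.003]
contact_force: [-7.3, 2.1, -5.5]
finger_gap: 0.3
```

Call:
play_rows(deltas=[[[-1,0,0.0015,-0.0005,0],[-1,0,0.0015,-0.0005,0]]])

```text
time: 8.4
ee_pos: [513.4, -119.9, 33.5]
ee_rot: [-0.006, 0.749, 0.662, -0.005]
contact_force: [-11.5, 2.2, -4.1]
finger_gap: 0.1
```

Call:
play_rows(deltas=[[[-1,0,0.0012,-0.0005,0],[-1,0,0.0012,-0.0005,0]]])

```text
time: 8.57
ee_pos: [513.4, -119.9, 33.6]
ee_rot: [-0.008, 0.749, 0.662, -0.006]
contact_force: [-13.4, 2.7, -6.9]
finger_gap: -0.4
```

Call:
play_rows(deltas=[[[-1,0,0.001,-0.0004,0],[-1,0,0.001,-0.0004,0]]])

```text
time: 8.73
ee_pos: [513.4, -119.9, 33.6]
ee_rot: [-0.01, 0.749, 0.662, -0.007]
contact_force: [-15.0, 2.1, -8.0]
finger_gap: -0.1
```

Call:
play_rows(deltas=[[[-1,0,0.001,-0.0003,0],[-1,0,0.001,-0.0003,0]]])

```text
time: 8.9
ee_pos: [513.4, -119.9, 33.6]
ee_rot: [-0.012, 0.749, 0.662, -0.009]
contact_force: [-17.6, 4.6, -4.9]
finger_gap: 0.0
```

Call:
play_rows(deltas=[[[-1,0,0.001,-0.0003,0],[-1,0,0.001,-0.0003,0]]])

```text
time: 9.07
ee_pos: [515.5, -120.9, 33.9]
ee_rot: [-0.011, 0.75, 0.662, -0.009]
contact_force: [-14.6, 0.1, -9.4]
finger_gap: 0.1
```

Call:
play_rows(deltas=[[[-1,0,0.0015,-0.0003,0],[-1,0,0.0015,-0.0003,0]]])

```text
time: 9.23
ee_pos: [518.4, -121.9, 34.4]
ee_rot: [-0.011, 0.75, 0.662, -0.009]
contact_force: [-15.8, -0.7, -10.3]
finger_gap: -0.2
```

Call:
play_rows(deltas=[[[-1,0,0.0025,-0.0003,0],[-1,0,0.003,-0.0003,0],[-1,0,0.003,-0.0003,0],[-1,0,0.003,-0.0003,0],[-1,0,0.003,-0.0003,0]]])

```text
time: 9.65
ee_pos: [531.5, -125.9, 35.6]
ee_rot: [-0.011, 0.75, 0.661, -0.011]
contact_force: [-19.1, -3.5, -8.6]
finger_gap: 0.1
```

Call:
play_rows(deltas=[[[-1,0,0.003,-0.0003,0],[-1,0,0.003,-0.0003,0],[-1,0,0.003,-0.0003,0],[-1,0,0.003,-0.0003,0],[-1,0,0.003,-0.0003,0]]])

```text
time: 10.07
ee_pos: [546.2, -129.1, 37.0]
ee_rot: [-0.01, 0.75, 0.661, -0.011]
contact_force: [-18.2, -4.3, -8.4]
finger_gap: 0.4
```

Call:
play_rows(deltas=[[[-1,0,0.003,-0.0003,0],[-1,0,0.003,-0.0003,0],[-1,0,0.003,-0.0003,0]]])

```text
time: 10.32
ee_pos: [555.1, -130.8, 37.7]
ee_rot: [-0.01, 0.75, 0.661, -0.011]
contact_force: [-18.5, -6.2, -10.3]
finger_gap: -0.4
```

Run:
```python
from h import *
st(); c=cams.read_camera("top"); show(c,"t5.png",200,120,370,260,4.5); L,R_,C,th=faredge(c)
```

```text
t 10.32 tcp [ 555.1 -130.8   37.7] stopframe [-174.  -116.9] yaw toolx 82.74 toolz [-0.03 -0.   -1.  ] F [-18.5  -6.2 -10.3] q [-0.06  0.51  0.28  1.89 -0.18  0.8   1.75]
far edge: heading rel stop 0.84 deg; x' at y'=0 -17.1 n 73
corner L [-18.6 102. ] R [ -14.1 -198. ] centre [-91.3 -49.1]
```

View pics/t5.png

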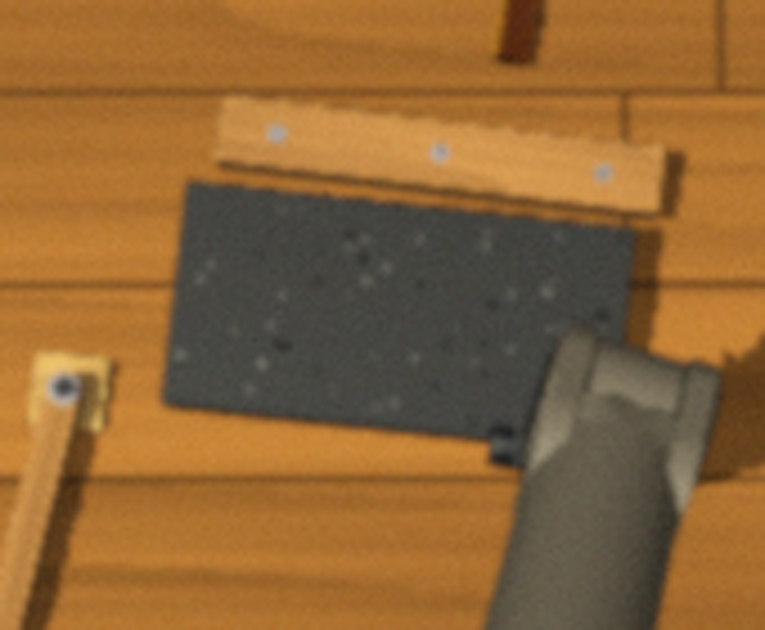

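Run:
```python
from h import *
c=cams.read_camera("top")
f=lambda l:[(u/4.5+200-.4,v/4.5+120-.4) for u,v in l]
print(sf(cast(c,f([(190,181),(636,230),(163,405)]),55)[:,:2]))
```

```text
[[ -18.50092398  162.37554804]
 [ -15.70670878 -134.44765294]
 [-168.15955691  161.12698809]]
```

Call:
play_rows(deltas=[[[-1,0,-0.025,0,0],[-1,0.02,-0.012,0.003,0],[-1,0.04,0,0.003,0],[-1,0.04,0,0.002,0],[-1,0.04,0,0,0],[-1,0.04,0,0,0],[-1,0.04,0,0,0],[-1,0.04,0,0,0],[-1,0,0,0,0],[-1,0,0,0,0]]])

```text
time: 11.25
ee_pos: [566.5, 139.3, 36.1]
ee_rot: [0.0, 0.747, 0.665, 0.002]
contact_force: [-0.5, -0.8, -0.2]
finger_gap: -0.3
```

Run:
```python
from h import *
st()
```

```text
t 11.25 tcp [566.5 139.3  36.1] stopframe [-195.5  152.6] yaw toolx 83.32 toolz [ 0.002  0.002 -1.   ] F [-0.5 -0.8 -0.2] q [-0.5   0.51  0.23  1.88 -0.17  0.77  1.28]
```

Call:
play_rows(deltas=[[[-1,-0.003,0.006,0.002,0],[-1,-0.002,0.005,0.001,0],[-1,0,0.002,0,0],[-1,0,0.002,-0.0003,0],[-1,0,0.002,-0.0006,0]]])

```text
time: 11.67
ee_pos: [582.2, 126.4, 33.6]
ee_rot: [0.0, 0.75, 0.661, -0.0]
contact_force: [-0.9, -0.4, 0.7]
finger_gap: -0.2
```

Call:
play_rows(deltas=[[[-1,0,0.002,-0.0006,0],[-1,0,0.002,-0.0007,0]]])

```text
time: 11.83
ee_pos: [583.1, 126.6, 34.0]
ee_rot: [-0.002, 0.749, 0.662, -0.003]
contact_force: [-8.1, -0.8, -1.5]
finger_gap: -0.1
```

Call:
play_rows(deltas=[[[-1,0,0.0015,-0.0007,0],[-1,0,0.0015,-0.0007,0]]])

```text
time: 12.0
ee_pos: [583.0, 126.6, 34.1]
ee_rot: [-0.004, 0.749, 0.662, -0.005]
contact_force: [-9.4, 0.6, -4.1]
finger_gap: 0.2
```

Call:
play_rows(deltas=[[[-1,0,0.0015,-0.0005,0],[-1,0,0.0015,-0.0005,0],[-1,0,0.001,-0.0005,0]]])

```text
time: 12.25
ee_pos: [582.9, 126.6, 34.2]
ee_rot: [-0.006, 0.749, 0.663, -0.008]
contact_force: [-14.6, 0.0, -2.2]
finger_gap: 0.1
```

Call:
play_rows(deltas=[[[-1,0,0.001,-0.0003,0],[-1,0,0.001,-0.0003,0]]])

```text
time: 12.42
ee_pos: [582.9, 126.6, 34.2]
ee_rot: [-0.008, 0.749, 0.663, -0.01]
contact_force: [-16.9, 1.3, -1.0]
finger_gap: 0.1
```

Call:
play_rows(deltas=[[[-1,0,0.001,-0.0003,0],[-1,0,0.001,-0.0003,0]]])

```text
time: 12.58
ee_pos: [582.9, 126.5, 34.3]
ee_rot: [-0.009, 0.749, 0.663, -0.012]
contact_force: [-21.1, 0.4, 0.5]
finger_gap: -0.1
```

Call:
play_rows(deltas=[[[-1,0,0,-0.001,0],[-1,0,0,-0.0008,0]]])

```text
time: 12.75
ee_pos: [584.2, 126.6, 35.2]
ee_rot: [-0.008, 0.749, 0.663, -0.01]
contact_force: [-14.2, 0.9, -10.2]
finger_gap: -0.2
```

Call:
play_rows(deltas=[[[-1,0,0.0008,-0.0005,0],[-1,0,0.0008,-0.0005,0]]])

```text
time: 12.92
ee_pos: [585.6, 126.7, 35.9]
ee_rot: [-0.008, 0.749, 0.663, -0.01]
contact_force: [-14.7, 2.8, -9.3]
finger_gap: 0.1
```

Call:
play_rows(deltas=[[[-1,0,0.002,-0.0003,0],[-1,0,0.0025,-0.0003,0],[-1,0,0.0025,-0.0003,0],[-1,0,0.0025,-0.0003,0]]])

```text
time: 13.25
ee_pos: [594.7, 127.9, 36.8]
ee_rot: [-0.009, 0.748, 0.663, -0.01]
contact_force: [-15.3, 6.4, -8.9]
finger_gap: 0.1
```

Call:
play_rows(deltas=[[[-1,0,0.001,-0.0003,0],[-1,0,0.001,-0.0003,0]]])

```text
time: 13.42
ee_pos: [596.8, 128.0, 37.4]
ee_rot: [-0.009, 0.748, 0.663, -0.01]
contact_force: [-16.0, 5.4, -10.1]
finger_gap: 0.4
```

Call:
play_rows(deltas=[[[-1,0,0.001,-0.0003,0],[-1,0,0.001,-0.0003,0]]])

```text
time: 13.58
ee_pos: [598.5, 128.0, 37.9]
ee_rot: [-0.01, 0.748, 0.663, -0.01]
contact_force: [-15.3, 6.4, -10.9]
finger_gap: 0.1
```

Call:
play_rows(deltas=[[[-1,0,0.0008,-0.0002,0],[-1,0,0.0005,-0.0002,0]]])

```text
time: 13.75
ee_pos: [599.9, 128.0, 38.3]
ee_rot: [-0.01, 0.748, 0.663, -0.009]
contact_force: [-15.0, 6.1, -8.4]
finger_gap: 0.4
```

Run:
```python
from h import *
st(); c=cams.read_camera("top"); faredge(c); show(c,"t6.png",200,120,370,260,4.5)
```

```text
t 13.75 tcp [599.9 128.   38.3] stopframe [-161.   145.5] yaw toolx 83.14 toolz [-0.027  0.002 -1.   ] F [-15.    6.1  -8.4] q [-0.45  0.56  0.23  1.78 -0.18  0.84  1.32]
far edge: heading rel stop -2.90 deg; x' at y'=0 -9.0 n 73
corner L [ -0.9 160. ] R [ -16.1 -139.6] centre [-83.4  14. ]
```

View pics/t6.png

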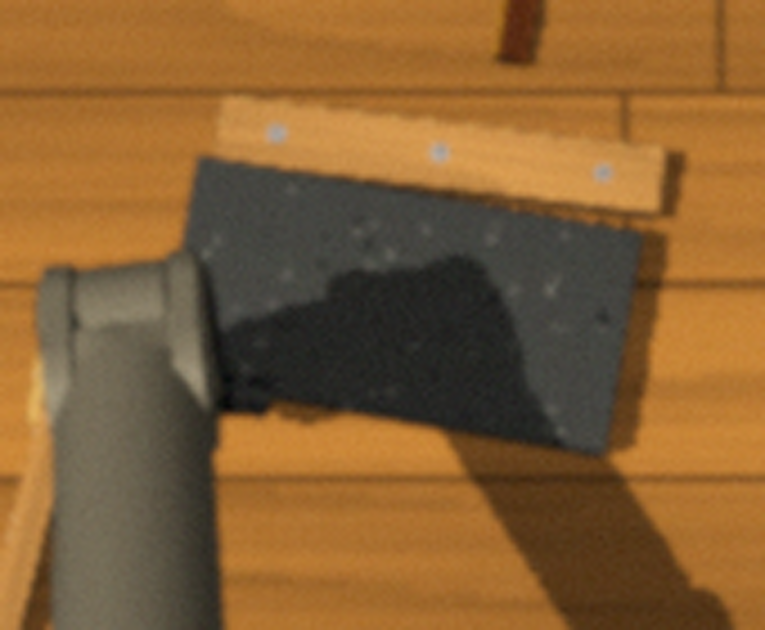

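Call:
play_rows(deltas=[[[-1,0,-0.025,0,0],[-1,-0.02,-0.02,0.003,0],[-1,-0.04,0,0.003,0],[-1,-0.04,0,0.002,0],[-1,-0.04,0,0,0],[-1,-0.04,0,0,0],[-1,-0.04,0,0,0],[-1,-0.04,0,0,0],[-1,0,0,0,0],[-1,0,0,0,0]]])

```text
time: 14.63
ee_pos: [536.3, -132.4, 37.1]
ee_rot: [0.001, 0.751, 0.66, 0.0]
contact_force: [-0.1, 0.9, -0.5]
finger_gap: 0.2
```

Run:
```python
from h import *
st()
```

```text
t 14.63 tcp [ 536.3 -132.4   37.1] stopframe [-192.4 -120.7] yaw toolx 82.56 toolz [ 0.002 -0.001 -1.   ] F [-0.1  0.9 -0.5] q [-0.06  0.47  0.28  1.96 -0.18  0.74  1.77]
```

Call:
play_rows(deltas=[[[-1,0.003,0.006,0.003,0],[-1,0,0.005,0.001,0],[-1,0,0.002,0,0],[-1,0,0.002,-0.0003,0]]])

```text
time: 14.97
ee_pos: [552.7, -125.4, 32.6]
ee_rot: [-0.0, 0.748, 0.664, 0.0]
contact_force: [-0.2, 0.8, -0.3]
finger_gap: 0.1
```

Call:
play_rows(deltas=[[[-1,0,0.002,-0.0006,0],[-1,0,0.002,-0.0008,0]]])

```text
time: 15.13
ee_pos: [554.7, -126.7, 33.8]
ee_rot: [-0.001, 0.749, 0.663, -0.001]
contact_force: [-3.9, 1.3, -3.2]
finger_gap: -0.5
```

Call:
play_rows(deltas=[[[-1,0,0.0015,-0.0008,0],[-1,0,0.0015,-0.0008,0]]])

```text
time: 15.3
ee_pos: [554.7, -126.8, 34.2]
ee_rot: [-0.004, 0.749, 0.662, -0.002]
contact_force: [-6.3, 1.7, -6.0]
finger_gap: -0.1
```

Call:
play_rows(deltas=[[[-1,0,0.0015,-0.0006,0],[-1,0,0.0015,-0.0006,0]]])

```text
time: 15.47
ee_pos: [554.7, -126.7, 34.3]
ee_rot: [-0.006, 0.749, 0.662, -0.004]
contact_force: [-9.3, 2.3, -5.1]
finger_gap: -0.0
```

Call:
play_rows(deltas=[[[-1,0,0.0015,-0.0006,0],[-1,0,0.0015,-0.0006,0]]])

```text
time: 15.63
ee_pos: [554.7, -126.8, 34.4]
ee_rot: [-0.009, 0.749, 0.662, -0.006]
contact_force: [-14.1, 3.7, -5.4]
finger_gap: -0.1
```

Call:
play_rows(deltas=[[[-1,0,0.001,-0.0005,0],[-1,0,0.001,-0.0005,0]]])

```text
time: 15.8
ee_pos: [554.7, -126.7, 34.5]
ee_rot: [-0.01, 0.749, 0.662, -0.007]
contact_force: [-15.0, 4.3, -8.2]
finger_gap: 0.1
```

Call:
play_rows(deltas=[[[-1,0,0.001,-0.0004,0],[-1,0,0.001,-0.0004,0]]])

```text
time: 15.97
ee_pos: [555.6, -127.2, 34.6]
ee_rot: [-0.011, 0.749, 0.662, -0.008]
contact_force: [-15.8, 2.7, -9.7]
finger_gap: 0.2
```

Call:
play_rows(deltas=[[[-1,0,0.001,-0.0003,0],[-1,0,0.001,-0.0003,0]]])

```text
time: 16.13
ee_pos: [557.9, -128.1, 35.2]
ee_rot: [-0.01, 0.749, 0.662, -0.008]
contact_force: [-14.8, 2.2, -8.9]
finger_gap: -0.1
```

Call:
play_rows(deltas=[[[-1,0,0.002,-0.0003,0],[-1,0,0.002,-0.0003,0],[-1,0,0.002,-0.0003,0],[-1,0,0.0015,-0.0003,0]]])

```text
time: 16.47
ee_pos: [564.7, -130.6, 36.1]
ee_rot: [-0.01, 0.75, 0.662, -0.009]
contact_force: [-16.4, -0.6, -10.3]
finger_gap: 0.0
```

Call:
play_rows(deltas=[[[-1,0,0.001,-0.0002,0],[-1,0,0.0008,-0.0002,0]]])

```text
time: 16.63
ee_pos: [566.2, -131.1, 36.4]
ee_rot: [-0.01, 0.75, 0.662, -0.009]
contact_force: [-15.5, -0.6, -9.8]
finger_gap: 0.5
```

Call:
play_rows(deltas=[[[-1,0,0.0007,-0.0002,0],[-1,0,0.0007,-0.0002,0]]])

```text
time: 16.8
ee_pos: [567.4, -131.5, 36.7]
ee_rot: [-0.01, 0.75, 0.661, -0.01]
contact_force: [-16.0, -2.3, -9.9]
finger_gap: 0.0
```

Call:
play_rows(deltas=[[[-1,0,0.0007,-0.0002,0],[-1,0,0.0007,-0.0002,0]]])

```text
time: 16.97
ee_pos: [568.3, -131.7, 37.0]
ee_rot: [-0.01, 0.75, 0.661, -0.01]
contact_force: [-17.1, -2.0, -10.9]
finger_gap: 0.1
```

Call:
play_rows(deltas=[[[-1,0,0.0006,-0.0001,0],[-1,0,0.0006,-0.0001,0]]])

```text
time: 17.13
ee_pos: [568.3, -131.7, 37.0]
ee_rot: [-0.011, 0.75, 0.661, -0.011]
contact_force: [-18.7, 0.5, -8.8]
finger_gap: -0.2
```

Call:
play_rows(deltas=[[[-1,0,0.0006,-0.0002,0],[-1,0,0.0006,-0.0002,0]]])

```text
time: 17.3
ee_pos: [568.3, -131.7, 37.0]
ee_rot: [-0.012, 0.75, 0.661, -0.012]
contact_force: [-20.2, -0.2, -8.5]
finger_gap: -0.2
```

Call:
play_rows(deltas=[[[-1,0,-0.02,0,0],[-1,0.02,-0.015,0.003,0],[-1,0.04,0,0.003,0],[-1,0.04,0,0.002,0],[-1,0.04,0,0,0],[-1,0.04,0,0,0],[-1,0.04,0,0,0],[-1,0.04,0,0,0],[-1,0,0,0,0],[-1,0,0,0,0]]])

```text
time: 18.13
ee_pos: [583.0, 135.3, 36.1]
ee_rot: [0.0, 0.747, 0.665, 0.002]
contact_force: [-0.2, -0.9, -0.3]
finger_gap: -0.2
```

Run:
```python
from h import *
st(); c=cams.read_camera("top"); faredge(c); show(c,"t7.png",200,120,370,260,4.5)
c=cams.read_camera("scene"); show(c,"s7.png",190,120,380,300,4)
```

```text
t 18.13 tcp [583.  135.3  36.1] stopframe [-178.7  150.6] yaw toolx 83.33 toolz [ 0.002  0.002 -1.   ] F [-0.2 -0.9 -0.3] q [-0.48  0.53  0.24  1.84 -0.17  0.78  1.3 ]
far edge: heading rel stop 0.38 deg; x' at y'=0 -3.4 n 73
corner L [ -4.4 164.7] R [  -2.5 -135.3] centre [-78.5  14.2]
```

View pics/t7.png

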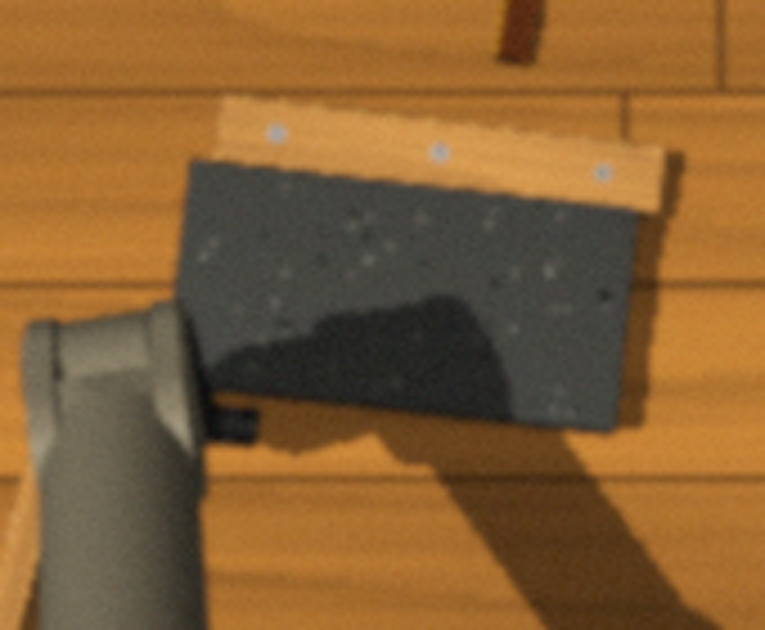

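View pics/s7.png

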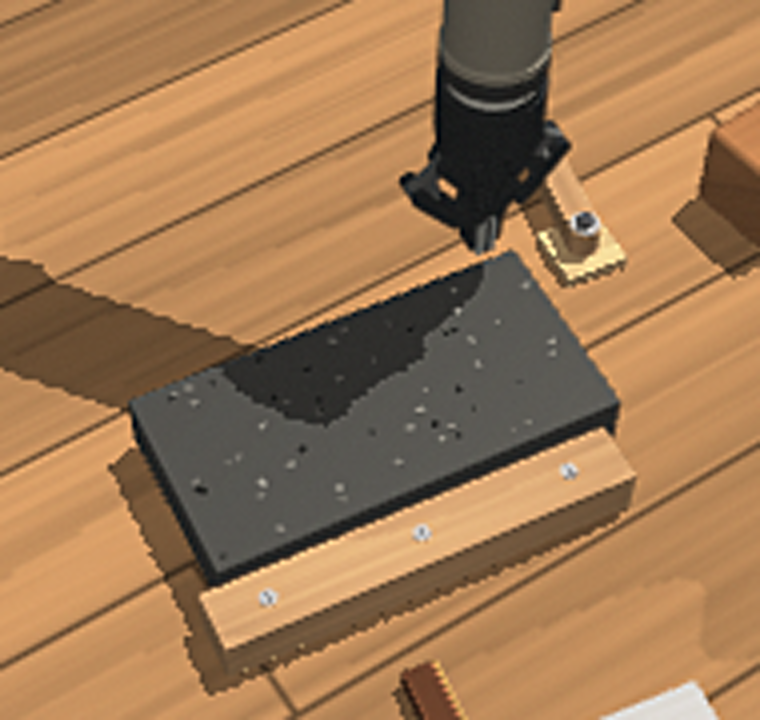

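Call:
play_rows(deltas=[[[-1,0,0.005,0.002,0],[-1,0,0.003,0.001,0],[-1,0,0.002,0,0],[-1,0,0.002,-0.0006,0]]])

```text
time: 18.57
ee_pos: [594.4, 128.0, 33.2]
ee_rot: [0.0, 0.75, 0.662, -0.0]
contact_force: [-0.2, 0.2, 0.2]
finger_gap: 0.2
```

Call:
play_rows(deltas=[[[-1,0,0.0015,-0.0006,0],[-1,0,0.0015,-0.0008,0]]])

```text
time: 18.73
ee_pos: [597.3, 128.6, 34.8]
ee_rot: [-0.0, 0.749, 0.662, 0.0]
contact_force: [-0.6, -0.3, -0.4]
finger_gap: -0.0
```

Call:
play_rows(deltas=[[[-1,0,0.0015,-0.0008,0],[-1,0,0.0015,-0.0008,0]]])

```text
time: 18.9
ee_pos: [598.1, 128.6, 35.6]
ee_rot: [-0.001, 0.749, 0.662, -0.002]
contact_force: [-4.1, 0.6, -2.9]
finger_gap: 0.0
```

Call:
play_rows(deltas=[[[-1,0,0.0015,-0.0006,0],[-1,0,0.0015,-0.0006,0]]])

```text
time: 19.07
ee_pos: [598.0, 128.6, 35.6]
ee_rot: [-0.003, 0.749, 0.663, -0.004]
contact_force: [-9.4, 1.2, -2.5]
finger_gap: 0.1
```

Call:
play_rows(deltas=[[[-1,0,0.0015,-0.0007,0],[-1,0,0.0012,-0.0007,0]]])

```text
time: 19.23
ee_pos: [598.0, 128.6, 35.8]
ee_rot: [-0.005, 0.749, 0.663, -0.006]
contact_force: [-11.8, 1.6, -5.8]
finger_gap: -0.3
```

Call:
play_rows(deltas=[[[-1,0,0.001,-0.0006,0],[-1,0,0.001,-0.0006,0]]])

```text
time: 19.4
ee_pos: [597.9, 128.6, 35.8]
ee_rot: [-0.006, 0.749, 0.663, -0.008]
contact_force: [-12.7, 3.0, -7.6]
finger_gap: -0.1
```

Call:
play_rows(deltas=[[[-1,0,0.0008,-0.0005,0],[-1,0,0.0008,-0.0005,0]]])

```text
time: 19.57
ee_pos: [597.9, 128.6, 35.9]
ee_rot: [-0.007, 0.749, 0.663, -0.009]
contact_force: [-14.2, 3.3, -10.1]
finger_gap: 0.1
```

Call:
play_rows(deltas=[[[-1,0,0.0007,-0.0004,0],[-1,0,0.0007,-0.0003,0]]])

```text
time: 19.73
ee_pos: [598.4, 128.6, 36.0]
ee_rot: [-0.008, 0.749, 0.663, -0.01]
contact_force: [-15.2, 2.3, -10.0]
finger_gap: -0.3
```

Call:
play_rows(deltas=[[[-1,0,0.0007,-0.0002,0],[-1,0,0.0007,-0.0002,0]]])

```text
time: 19.9
ee_pos: [599.6, 128.8, 36.3]
ee_rot: [-0.008, 0.748, 0.663, -0.01]
contact_force: [-13.9, 3.3, -9.3]
finger_gap: -0.3
```

Call:
play_rows(deltas=[[[-1,0,0.0006,-0.0002,0],[-1,0,0.0006,-0.0002,0]]])

```text
time: 20.07
ee_pos: [600.8, 128.8, 36.6]
ee_rot: [-0.008, 0.748, 0.663, -0.01]
contact_force: [-13.9, 3.2, -11.6]
finger_gap: 0.3
```

Call:
play_rows(deltas=[[[-1,0,0.0006,-0.0002,0],[-1,0,0.0005,-0.0002,0]]])

```text
time: 20.23
ee_pos: [600.8, 128.9, 36.7]
ee_rot: [-0.009, 0.748, 0.663, -0.011]
contact_force: [-16.8, 3.2, -9.4]
finger_gap: -0.1
```

Call:
play_rows(deltas=[[[-1,0,0.0006,-0.0003,0],[-1,0,0.0005,-0.0003,0]]])

```text
time: 20.4
ee_pos: [600.7, 128.9, 36.7]
ee_rot: [-0.01, 0.748, 0.663, -0.012]
contact_force: [-17.2, 4.1, -11.1]
finger_gap: -0.1
```

Run:
```python
from h import *
st(); c=cams.read_camera("top"); faredge(c)
```

```text
t 20.40 tcp [600.7 128.9  36.7] stopframe [-160.3  146.4] yaw toolx 83.10 toolz [-0.031 -0.001 -1.   ] F [-17.2   4.1 -11.1] q [-0.45  0.57  0.23  1.78 -0.18  0.85  1.32]
far edge: heading rel stop -0.32 deg; x' at y'=0 -2.5 n 73
corner L [ -1.5 163.5] R [  -3.2 -136.5] centre [-77.4  14. ]
```

Call:
play_rows(deltas=[[[-1,0,-0.02,0,0],[-1,-0.02,-0.018,0.003,0],[-1,-0.04,0,0.003,0],[-1,-0.04,0,0.002,0],[-1,-0.04,0,0,0],[-1,-0.04,0,0,0],[-1,-0.04,0,0,0],[-1,-0.04,0,0,0],[-1,0,0,0,0],[-1,0,0,0,0]]])

```text
time: 21.28
ee_pos: [545.8, -131.0, 36.3]
ee_rot: [0.001, 0.752, 0.66, 0.0]
contact_force: [0.1, 1.0, -0.0]
finger_gap: 0.5
```

Run:
```python
from h import *
st()
c=cams.read_camera("top");
```

```text
t 21.28 tcp [ 545.8 -131.    36.3] stopframe [-183.2 -118.2] yaw toolx 82.55 toolz [ 0.002 -0.002 -1.   ] F [ 0.1  1.  -0. ] q [-0.06  0.48  0.27  1.93 -0.18  0.75  1.76]
```

Call:
play_rows(deltas=[[[-1,0,0.007,0.002,0],[-1,0,0.006,0.001,0],[-1,0,0.002,0,0],[-1,0,0.002,-0.0004,0]]])

```text
time: 21.67
ee_pos: [563.6, -127.3, 32.8]
ee_rot: [-0.0, 0.748, 0.663, 0.0]
contact_force: [0.3, -0.5, -0.7]
finger_gap: -0.1
```

Call:
play_rows(deltas=[[[-1,0,0.0015,-0.0006,0],[-1,0,0.0015,-0.0008,0]]])

```text
time: 21.83
ee_pos: [565.8, -128.6, 34.3]
ee_rot: [-0.0, 0.749, 0.663, -0.0]
contact_force: [0.8, 0.3, 0.0]
finger_gap: -0.2
```

Call:
play_rows(deltas=[[[-1,0,0.0015,-0.0007,0],[-1,0,0.0015,-0.0007,0]]])

```text
time: 22.0
ee_pos: [568.3, -129.4, 35.8]
ee_rot: [-0.0, 0.749, 0.662, -0.0]
contact_force: [-2.4, 1.5, -2.4]
finger_gap: 0.1
```

Call:
play_rows(deltas=[[[-1,0,0.0015,-0.0006,0],[-1,0,0.0015,-0.0006,0]]])

```text
time: 22.17
ee_pos: [568.3, -129.3, 35.9]
ee_rot: [-0.003, 0.749, 0.662, -0.002]
contact_force: [-6.7, 0.9, -1.2]
finger_gap: 0.2
```

Call:
play_rows(deltas=[[[-1,0,0.0015,-0.0006,0],[-1,0,0.0012,-0.0006,0]]])

```text
time: 22.33
ee_pos: [568.3, -129.3, 36.0]
ee_rot: [-0.005, 0.749, 0.662, -0.004]
contact_force: [-9.4, 1.7, -2.2]
finger_gap: 0.1
```

Call:
play_rows(deltas=[[[-1,0,0.0013,-0.0008,0],[-1,0,0.0012,-0.0008,0]]])

```text
time: 22.5
ee_pos: [568.2, -129.3, 36.2]
ee_rot: [-0.007, 0.749, 0.662, -0.005]
contact_force: [-11.3, 2.4, -8.3]
finger_gap: -0.2
```

Call:
play_rows(deltas=[[[-1,0,0.001,-0.0007,0],[-1,0,0.001,-0.0007,0]]])

```text
time: 22.67
ee_pos: [568.2, -129.3, 36.5]
ee_rot: [-0.009, 0.749, 0.662, -0.007]
contact_force: [-12.8, 0.5, -9.7]
finger_gap: 0.1
```

Call:
play_rows(deltas=[[[-1,0,0.001,-0.0005,0],[-1,0,0.001,-0.0005,0]]])

```text
time: 22.83
ee_pos: [568.2, -129.3, 36.6]
ee_rot: [-0.01, 0.749, 0.662, -0.008]
contact_force: [-15.7, 1.7, -10.8]
finger_gap: -0.0
```

Call:
play_rows(deltas=[[[-1,0,0.0008,-0.0003,0],[-1,0,0.0008,-0.0003,0]]])

```text
time: 23.0
ee_pos: [568.7, -129.6, 36.7]
ee_rot: [-0.011, 0.749, 0.662, -0.009]
contact_force: [-15.0, 1.1, -9.7]
finger_gap: 0.1
```

Call:
play_rows(deltas=[[[-1,0,0.0006,-0.0002,0],[-1,0,0.0006,-0.0002,0]]])

```text
time: 23.17
ee_pos: [568.8, -129.6, 36.7]
ee_rot: [-0.012, 0.749, 0.662, -0.01]
contact_force: [-17.2, 1.6, -10.2]
finger_gap: 0.1
```

Call:
play_rows(deltas=[[[-1,0,0.0005,-0.0002,0],[-1,0,0.0005,-0.0002,0]]])

```text
time: 23.33
ee_pos: [568.7, -129.6, 36.7]
ee_rot: [-0.013, 0.749, 0.662, -0.01]
contact_force: [-18.4, 1.9, -10.3]
finger_gap: -0.1
```

Call:
play_rows(deltas=[[[-1,0,-0.025,0,0],[-1,0,-0.025,-0.03,0],[-1,0.033,-0.01,-0.015,0],[-1,0.037,-0.011,0,0],[-1,0.037,-0.011,0,0],[-1,0.037,-0.011,0,0],[-1,0.037,-0.011,0,0],[-1,0.037,-0.011,0,0],[-1,0.037,-0.011,0,0],[-1,0.037,-0.011,0,0],[-1,0.037,-0.011,0,0],[-1,0.037,-0.011,0,0]]])

```text
time: 24.33
ee_pos: [471.8, 253.5, 89.2]
ee_rot: [0.0, 0.749, 0.662, 0.001]
contact_force: [0.0, -0.5, 0.4]
finger_gap: -0.3
```

Call:
play_rows(deltas=[[[-1,0.037,-0.011,0,0],[-1,0,0,0,0],[-1,0,0,0,0]]])

```text
time: 24.58
ee_pos: [464.8, 293.0, 89.0]
ee_rot: [-0.0, 0.747, 0.664, 0.001]
contact_force: [0.4, -0.5, -0.1]
finger_gap: 0.5
```

Run:
```python
from h import *
st(); c=cams.read_camera("top"); show(c,"t8.png",150,120,370,290,3.6); faredge(c)
c=cams.read_camera("scene"); show(c,"s8.png",190,60,400,300,2.5)
c=cams.read_camera("wrist"); cv2.imwrite("pics/w8.png",c["pixels"])
```

```text
t 24.58 tcp [464.8 293.   89. ] stopframe [-315.2  292.7] yaw toolx 83.28 toolz [ 0.001  0.002 -1.   ] F [ 0.4 -0.5 -0.1] q [-0.76  0.38  0.15  1.93 -0.08  0.84  0.88]
far edge: heading rel stop 0.06 deg; x' at y'=0 -2.3 n 73
corner L [ -2.5 163.7] R [  -2.2 -136.3] centre [-77.4  13.6]
```

View pics/t8.png

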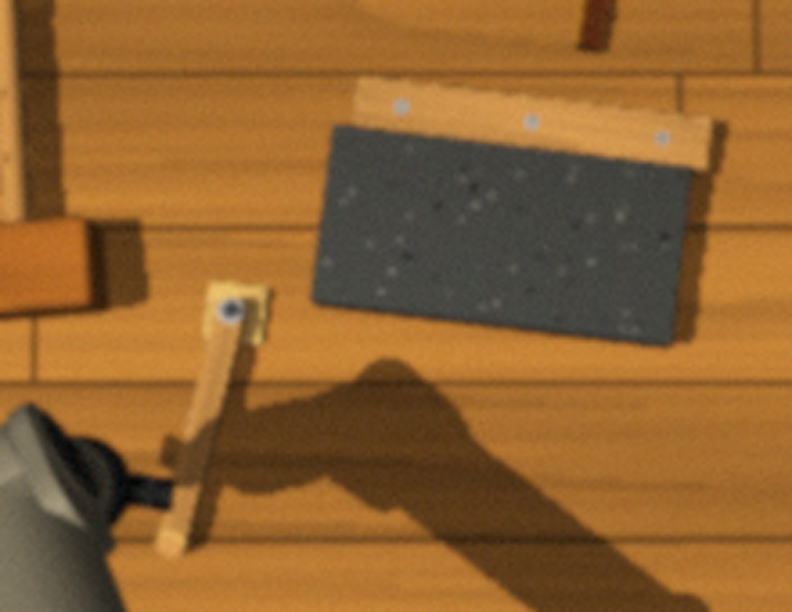

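View pics/s8.png

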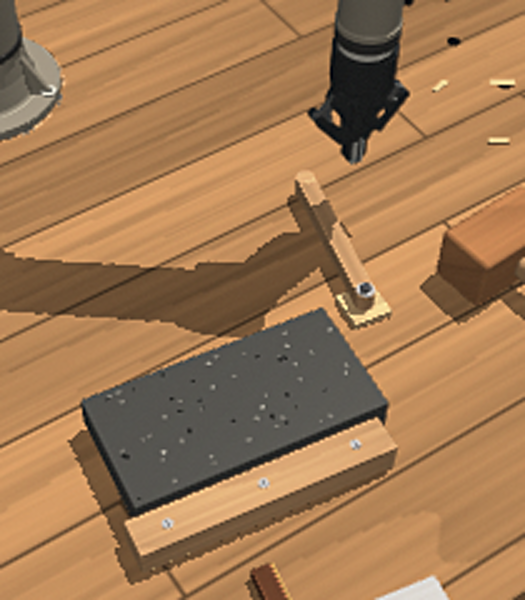

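Run:
```python
import numpy as np
P=np.array([-164,230.])
def w(phi,r=158,s=23):
    u=np.array([-np.sin(phi),-np.cos(phi)]); n=np.array([np.cos(phi),-np.sin(phi)]); return P+r*u-s*n
prev=np.array([-315.2,292.7])
for phi in [1.69,1.55,1.4,1.25,1.1,.95,.8,.65,.5,.38,.28,.2,.14,.1,.07,.04,.02,0,-.01]:
    q=w(phi); d=q-prev; print(phi,q.round(1),"d toolx %.1f tooly %.1f"%(d[1],d[0])); prev=q
```

```text
1.69 [-318.1  271.6] d toolx -21.1 tooly -2.9
1.55 [-322.4  249.7] d toolx -21.9 tooly -4.3
1.4 [-323.6  225.8] d toolx -23.9 tooly -1.2
1.25 [-321.2  202. ] d toolx -23.8 tooly 2.4
1.1 [-315.2  178.8] d toolx -23.2 tooly 5.9
0.95 [-305.9  156.8] d toolx -22.0 tooly 9.3
0.8 [-293.4  136.4] d toolx -20.4 tooly 12.5
0.65 [-277.9  118.1] d toolx -18.3 tooly 15.4
0.5 [-259.9  102.4] d toolx -15.8 tooly 18.0
0.38 [-244.    91.8] d toolx -10.6 tooly 16.0
0.28 [-229.8   84.5] d toolx -7.3 tooly 14.2
0.2 [-217.9   79.7] d toolx -4.8 tooly 11.8
0.14 [-208.8   76.8] d toolx -3.0 tooly 9.1
0.1 [-202.7   75.1] d toolx -1.7 tooly 6.2
0.07 [-198.   74.] d toolx -1.1 tooly 4.7
0.04 [-193.3   73. ] d toolx -0.9 tooly 4.7
0.02 [-190.2   72.5] d toolx -0.6 tooly 3.1
0 [-187.   72.] d toolx -0.5 tooly 3.2
-0.01 [-185.4   71.8] d toolx -0.2 tooly 1.6
```

Call:
play_rows(deltas=[[[-1,0,0,0.035,0],[-1,0,0,0.034,0],[-1,0,0,0,0],[-1,0,0,0,0]]])

```text
time: 25.07
ee_pos: [464.5, 286.8, 18.6]
ee_rot: [0.0, 0.75, 0.661, -0.002]
contact_force: [-0.4, 0.4, 1.2]
finger_gap: -0.3
```

Call:
play_rows(deltas=[[[-1,-0.004,-0.001,0,0],[-1,-0.004,-0.001,0,0],[-1,-0.003,-0.001,0,0],[-1,-0.003,-0.001,0,0],[-1,-0.003,-0.001,0,0],[-1,-0.004,-0.001,0,0],[-1,-0.005,-0.001,0,0],[-1,-0.005,-0.001,0,0]]])

```text
time: 25.73
ee_pos: [453.6, 259.6, 19.9]
ee_rot: [0.0, 0.749, 0.662, 0.001]
contact_force: [1.2, 2.7, 0.1]
finger_gap: 0.0
```

Run:
```python
from h import *
st(); c=cams.read_camera("wrist"); cv2.imwrite("pics/w9.png",c["pixels"])
```

```text
t 25.73 tcp [453.6 259.6  19.9] stopframe [-322.2  258.2] yaw toolx 82.96 toolz [ 0.001  0.001 -1.   ] F [1.2 2.7 0.1] q [-0.72  0.44  0.14  2.03 -0.1   0.67  0.93]
```

View pics/w9.png

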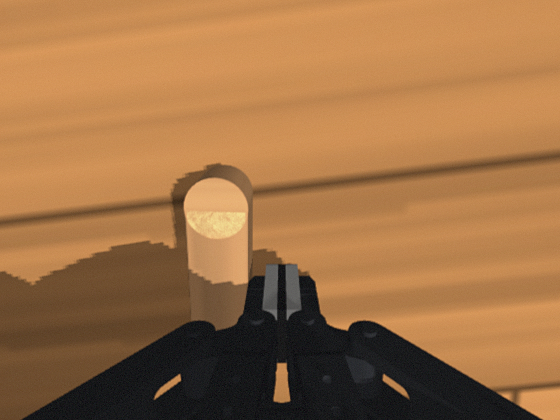

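Call:
play_rows(deltas=[[[-1,-0.006,0,0,0],[-1,-0.006,0,0,0],[-1,-0.006,0,0,0],[-1,-0.006,0,0,0],[-1,-0.006,0,0,0],[-1,-0.006,0.0006,0,0],[-1,-0.006,0.0006,0,0],[-1,-0.006,0.0006,0,0],[-1,-0.006,0.0006,0,0]]])

```text
time: 26.53
ee_pos: [449.6, 205.2, 19.7]
ee_rot: [0.0, 0.749, 0.662, 0.0]
contact_force: [1.7, 1.0, -0.0]
finger_gap: 0.1
```

Call:
play_rows(deltas=[[[-1,-0.006,0.0015,0,0],[-1,-0.006,0.0015,0,0],[-1,-0.006,0.0015,0,0],[-1,-0.006,0.0015,0,0],[-1,-0.0055,0.0023,0,0],[-1,-0.0055,0.0023,0,0],[-1,-0.0055,0.0023,0,0],[-1,-0.0055,0.0023,0,0]]])

```text
time: 27.2
ee_pos: [458.7, 157.7, 19.6]
ee_rot: [-0.0, 0.749, 0.662, -0.0]
contact_force: [0.9, 0.9, 0.4]
finger_gap: 0.0
```

Run:
```python
from h import *
st(); c=cams.read_camera("wrist"); cv2.imwrite("pics/w10.png",c["pixels"])
c=cams.read_camera("top"); show(c,"t10.png",150,120,370,290,3.6)
```

```text
t 27.20 tcp [458.7 157.7  19.6] stopframe [-304.8  157.7] yaw toolx 82.95 toolz [-0.  0. -1.] F [0.9 0.9 0.4] q [-0.55  0.4   0.16  2.12 -0.1   0.64  1.12]
```

View pics/t10.png

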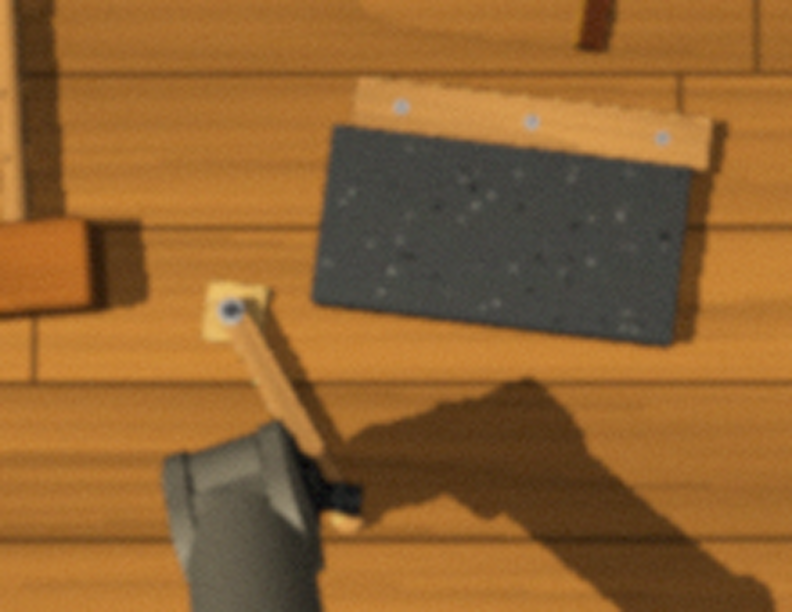

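View pics/w10.png

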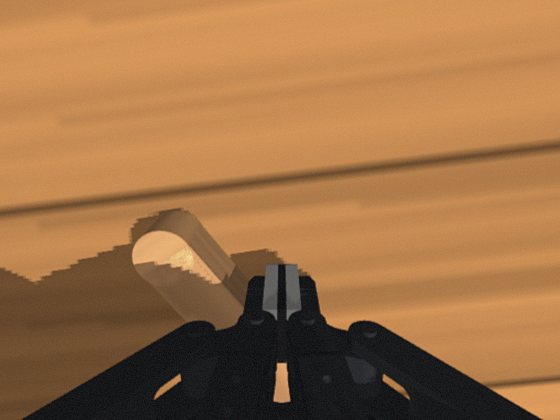

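Call:
play_rows(deltas=[[[-1,-0.0051,0.0031,0,0],[-1,-0.0051,0.0031,0,0],[-1,-0.0051,0.0031,0,0],[-1,-0.0051,0.0031,0,0],[-1,-0.0046,0.0038,0,0],[-1,-0.0046,0.0038,0,0],[-1,-0.0046,0.0038,0,0],[-1,-0.0046,0.0038,0,0],[-1,-0.004,0.0045,0,0],[-1,-0.004,0.0045,0,0],[-1,-0.004,0.0045,0,0],[-1,-0.004,0.0045,0,0]]])

```text
time: 28.3
ee_pos: [497.4, 97.8, 19.5]
ee_rot: [-0.0, 0.749, 0.662, -0.0]
contact_force: [-0.4, 1.7, -0.7]
finger_gap: 0.1
```

Call:
play_rows(deltas=[[[-1,-0.0035,0.0053,0,0],[-1,-0.0035,0.0053,0,0],[-1,-0.0035,0.0053,0,0],[-1,-0.0025,0.0047,0,0],[-1,-0.0025,0.0047,0,0],[-1,-0.0024,0.0047,0,0],[-1,-0.0016,0.0039,0,0],[-1,-0.0016,0.0039,0,0],[-1,-0.0016,0.0039,0,0]]])

```text
time: 29.05
ee_pos: [536.0, 70.4, 19.5]
ee_rot: [-0.0, 0.749, 0.662, -0.0]
contact_force: [-1.2, 0.9, 0.0]
finger_gap: -0.3
```

Run:
```python
from h import *
st()
c=cams.read_camera("top"); show(c,"t11.png",150,120,370,290,3.6)
```

```text
t 29.05 tcp [536.   70.4  19.5] stopframe [-217.5   80.5] yaw toolx 82.95 toolz [-0.  0. -1.] F [-1.2  0.9  0. ] q [-0.35  0.47  0.17  1.99 -0.12  0.69  1.35]
```

View pics/t11.png

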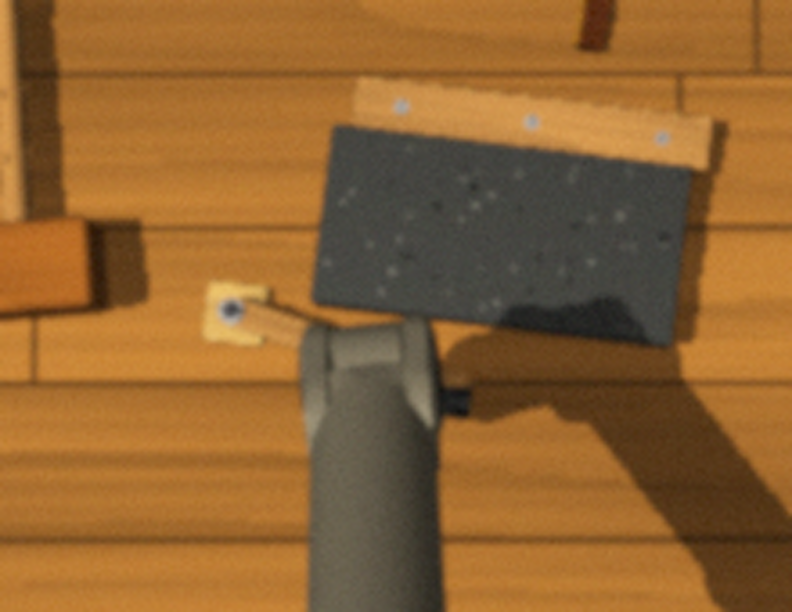

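Call:
play_rows(deltas=[[[-1,-0.001,0.003,0,0],[-1,-0.001,0.003,0,0],[-1,-0.001,0.003,0,0],[-1,-0.0008,0.003,0,0],[-1,-0.0006,0.003,0,0]]])

```text
time: 29.52
ee_pos: [550.3, 64.3, 19.6]
ee_rot: [-0.0, 0.749, 0.662, -0.0]
contact_force: [-0.4, 1.5, 0.1]
finger_gap: -0.1
```

Call:
play_rows(deltas=[[[-1,-0.0005,0.002,0,0],[-1,-0.0004,0.002,0,0],[-1,-0.0003,0.002,0,0]]])

```text
time: 29.77
ee_pos: [556.0, 62.4, 19.6]
ee_rot: [-0.0, 0.749, 0.662, -0.0]
contact_force: [-1.5, 1.7, 0.6]
finger_gap: 0.3
```

Call:
play_rows(deltas=[[[-1,-0.0002,0.0015,0,0],[-1,-0.0002,0.0015,0,0]]])

```text
time: 29.93
ee_pos: [558.9, 61.6, 19.6]
ee_rot: [-0.0, 0.749, 0.662, -0.0]
contact_force: [-1.2, 0.0, 0.7]
finger_gap: 0.1
```

Call:
play_rows(deltas=[[[-1,-0.0002,0.001,0,0],[-1,-0.0002,0.001,0,0]]])

```text
time: 30.1
ee_pos: [560.8, 61.0, 19.6]
ee_rot: [-0.0, 0.749, 0.662, 0.0]
contact_force: [-0.6, 1.3, 0.5]
finger_gap: -0.0
```

Run:
```python
from h import *
st()
c=cams.read_camera("scene"); show(c,"s12.png",190,120,380,300,4)
```

```text
t 30.10 tcp [560.8  61.   19.6] stopframe [-191.7   74.2] yaw toolx 82.95 toolz [-0.  0. -1.] F [-0.6  1.3  0.5] q [-0.32  0.5   0.17  1.93 -0.13  0.72  1.37]
```

View pics/s12.png

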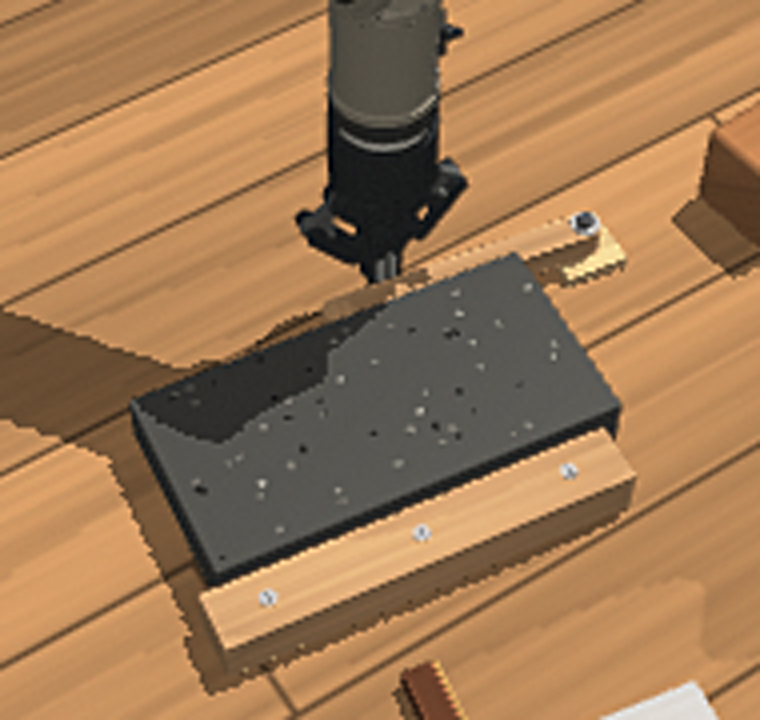

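Nearly closed, so I'll continue in 1 mm steps and check the force each time.

Call:
play_rows(deltas=[[[-1,-0.0001,0.001,0,0],[-1,-0.0001,0.001,0,0]]])

```text
time: 30.32
ee_pos: [562.7, 60.5, 19.6]
ee_rot: [-0.0, 0.749, 0.662, -0.0]
contact_force: [-1.9, 0.6, 0.7]
finger_gap: 0.0
```

Call:
play_rows(deltas=[[[-1,-0.0001,0.001,0,0],[-1,-0.0001,0.001,0,0]]])

```text
time: 30.48
ee_pos: [564.8, 60.0, 19.6]
ee_rot: [-0.0, 0.749, 0.662, 0.0]
contact_force: [-1.0, 0.3, 0.4]
finger_gap: 0.3
```

Call:
play_rows(deltas=[[[-1,0,0.001,0,0],[-1,0,0.001,0,0]]])

```text
time: 30.65
ee_pos: [566.7, 59.7, 19.6]
ee_rot: [0.0, 0.749, 0.662, -0.0]
contact_force: [-0.4, 0.8, 0.4]
finger_gap: 0.4
```

Call:
play_rows(deltas=[[[-1,0,0.0008,0,0],[-1,0,0.0008,0,0]]])

```text
time: 30.82
ee_pos: [567.7, 59.5, 19.6]
ee_rot: [-0.0, 0.749, 0.662, -0.001]
contact_force: [-3.7, -0.7, 2.5]
finger_gap: -0.1
```

Call:
play_rows(deltas=[[[-1,0,0.0008,0,0],[-1,0,0.0008,0,0]]])

```text
time: 30.98
ee_pos: [567.7, 59.6, 19.3]
ee_rot: [-0.002, 0.749, 0.662, -0.002]
contact_force: [-7.8, 0.8, 5.8]
finger_gap: 0.3
```

Call:
play_rows(deltas=[[[-1,0,0.0007,0,0],[-1,0,0,0,0]]])

```text
time: 31.15
ee_pos: [567.7, 59.6, 19.2]
ee_rot: [-0.002, 0.749, 0.662, -0.002]
contact_force: [-7.1, 0.9, 6.0]
finger_gap: -0.0
```

Call:
play_rows(deltas=[[[-1,0,-0.003,0,0],[-1,0,-0.005,0,0],[-1,0,-0.015,0,0],[-1,0,-0.03,0,0],[-1,0,-0.02,-0.03,0],[-1,0,0,-0.04,0],[-1,0,0,-0.04,0],[-1,0,0,-0.04,0],[-1,0.04,-0.005,0,0],[-1,0.04,-0.005,0,0],[-1,0.04,-0.005,0,0],[-1,0.04,-0.005,0,0]]])

```text
time: 32.15
ee_pos: [498.6, 231.4, 170.6]
ee_rot: [0.0, 0.75, 0.662, 0.002]
contact_force: [1.2, -0.1, -1.2]
finger_gap: 0.1
```

Call:
play_rows(deltas=[[[-1,0.04,-0.005,0,0],[-1,0.04,-0.005,0,0],[-1,0.04,-0.005,0,0],[-1,0.04,0,0,0],[-1,0,0,0,0],[-1,0,0,0,0],[-1,0,0,0,0]]])

```text
time: 32.73
ee_pos: [503.1, 389.5, 169.4]
ee_rot: [0.001, 0.749, 0.662, 0.0]
contact_force: [0.7, -0.8, 0.2]
finger_gap: -0.1
```

Run:
```python
from h import *
st()
c=cams.read_camera("top"); faredge(c); p=plate(c); print(p[:3],sf(p[3])); show(c,"t13.png",150,120,370,290,3.6)
f=lambda l:[(u/3.6+150-.4,v/3.6+120-.4) for u,v in l]
c=cams.read_camera("scene"); show(c,"s13.png",190,120,380,300,4); cv2.imwrite("pics/s13f.png",c["pixels"])
```

```text
t 32.73 tcp [503.1 389.5 169.4] stopframe [-288.9  393.3] yaw toolx 82.93 toolz [ 0.001 -0.001 -1.   ] F [ 0.7 -0.8  0.2] q [-0.78  0.42  0.07  1.64 -0.03  1.08  0.75]
far edge: heading rel stop -0.03 deg; x' at y'=0 -2.2 n 73
corner L [ -2.1 163.7] R [  -2.3 -136.3] centre [-77.2  13.7]
((667.5977783203125, -13.196304321289062), (297.9825744628906, 149.0269317626953), 82.84133911132812) [[-151.55245335 -135.21800149]
 [  -2.52610576 -135.63068454]
 [  -1.7009671   162.35074246]
 [-150.72731468  162.76342551]]
```

View pics/t13.png

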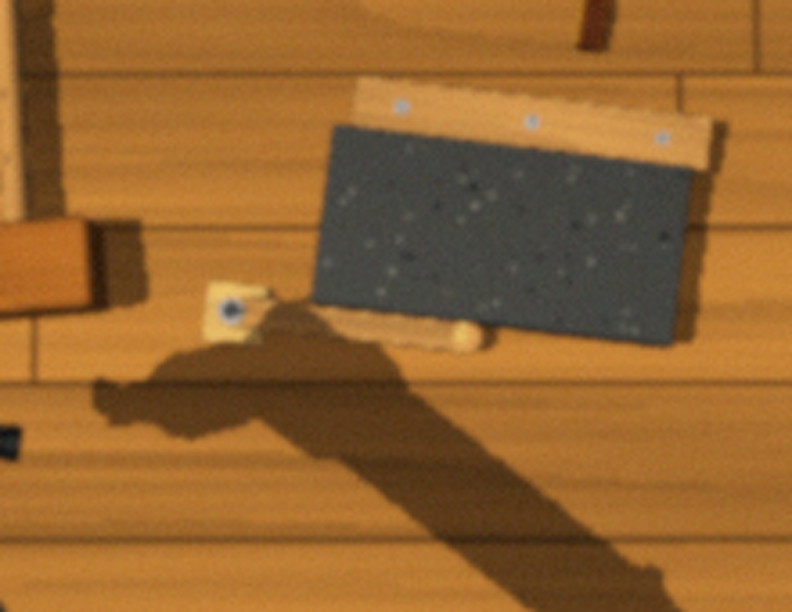

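View pics/s13.png

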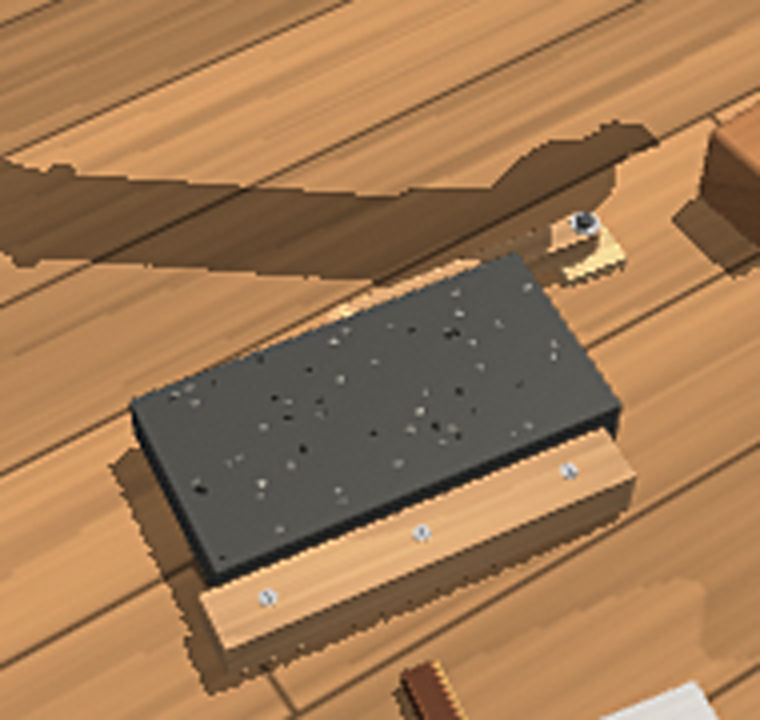

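```bash
python3 -c "
from plant import arm
print(arm.hand_in())"
```

```text
the job is handed in; nothing more can be done
None
```

I walked the plate home against the batten, swung the keeper in behind it, let go, and handed the job in at about 33 s of the 72 s allowed.

**Plate:** I pushed the two ends in turn (left, right, left, right, left, right). In the last top view the far edge is parallel to the batten within 0.1°. The camera puts both far corners about 2 mm short of the batten face, which is within its calibration error. On the final pushes at each end the plate stopped moving while the force kept rising, so both corners are touching. The plate's ends sit about 14 mm to the left of the batten's ends, inside the 25 mm allowed.

**Keeper:** I pushed it round from its outer side until it met the plate's near edge. There it stopped moving as the force rose to about 8–10 N, and I backed the finger straight off. The last pictures show the bar lying along the near edge and the arm clear of everything.

**Forces:** The highest reading on the plate was about 22 N, against the 25 N limit. Forces were only read at the end of each short move, so a brief peak in between would not show.

**Checks:** None failed. One automatic plate measurement was confused by the arm covering the plate, so I re-measured that one by hand from the same view. I compared the mallet between pictures only by eye and did not check the plane or bottle at the end, though the arm never went near them.

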